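Load the test kiln and set its vent

ROBOT

A 6-joint arm with a two-finger parallel gripper is mounted at the origin on the work surface. World frame = base frame: x ahead of the robot, y to its left, z up, the work surface at z = 0. Lengths are in m, angles in rad, forces in N, time in s.
With the tool pointing down it reaches from about 0.3 to 0.775 m from the base axis. Payload 14.6 kg.
Tool frame: the origin (TCP) lies between the finger pads; the fingertips stand 11 mm ahead of it and the grasp point (between the pads) lies 8 mm behind it (tips_ahead is the distance from the TCP to the fingertips, in m); z points along the fingers, x is the direction in which the jaws open and shut, and the axes are right-handed (so a half turn about z gives the same grasp; the last joint's range is limited). The gripper opens to 94 mm and grips with 3 to 60 N. Pads are 16 mm wide; open, the fingers measure 119 mm over their backs; the gripper's body (75 mm by 177 mm) begins 78 mm behind the grasp point.
Start: joints at [-1.388, 0.3, 1.521, -0, 1.321, -0.067], TCP at [0.136, -0.533, 0.216] pointing down, gripper open.
Joint ranges: [-3.03, 3.03], [-0.79, 2.21], [0.23, 2.52], [-1.04, 4.18], [0, 3.07], [-2.55, 2.55]. Speed limits (rad/s): [2.22, 2.22, 2.57, 3.14, 3.14, 3.14].

INTERFACE

Orientations are given as a rotation vector (axis times angle).
In Python, from cell import * gives the robot as it stands. The module is installed in compiled form; this text tells all that it offers.
- The arm moves only by the shell command python3 -m crank 'ROWS'. ROWS is JSON, a list of rows, each an object of numbers: "x", "y", "z": the shift along the tool's x, y, z in mm; "ax", "ay", "az": the turn, a rotation vector about the tool's x, y, z in rad; "claw": the opening in per cent of the stroke, from 0 (shut) to 100 (fully open). A call has 1 to 10 rows; each row is the pose to reach, as a shift and turn from the pose commanded when the call began, along the tool's axes at that moment; what a row does not reach only later rows make up. A row lasts 1/12 s, in which the tool goes at most 41.7 mm and 7.16 degrees, less where a joint would pass 70% of its speed; a pose out of reach is approached as far as the arm can. A call with a gripper value outside its range is refused whole. The fingers move at their own pace and stop on an object; the grip force is fixed at half the most. Time passes only in rows, so rows that repeat a pose let the fingers close. It gives the time, the measured TCP pose, the force and the opening at its end, in the units of the state.
- get_state(): the state, without advancing time (a new reading comes with each control period).
- capture(name): name is "scene" or "side" or "wrist"; returns (picture, depth): 384x512x3 uint8, red, green, blue; 384x512 float32, m along the optical axis (not along the pixel's ray), 0 where there is no reading.
- camera_params(name): a dict with "mtx" (3x3 intrinsics, pixels), "R" (3x3) and "t" (3): a world point X has camera coordinates R X + t. Camera axes: x right, y down, z forward; pixel columns grow to the right and rows downward; lengths in m; the calibration is good to about 2 mm. The wrist camera is an equidistant fisheye: a pixel r from the principal point sees the ray r / f radians off the axis. A picture is of the moment at which its call begins: read the wrist's pose just before it. camera_params takes no time and is no camera call; for the wrist camera it gives the pose at the moment of the call.
- close_job(): hands the job in, once; it reports no verdict.
The state is a dict: "clock": time; "joint_positions": joint angles; "qd": joint speeds; "joint_efforts": joint torques, N m; "ee_pos": TCP position; "orientation": TCP orientation; "wrist_force": force on the tool from outside, world axes, zero at the start; "moment": the same for the moment, N m; "grip_width": finger opening in m.
Only numpy, scipy, OpenCV 4.12 (cv2) and the standard library are available. Lean on these libraries where they do the work, as an engineer would, in place of code of your own. Each camera call takes 0.05 s, during which the arm holds its last target. There are 200 camera calls.

TASK

Load the cold little kiln for firing: press its red release button so that the lid springs up, then move every glazed pot and swan from the wooden board on to the kiln floor, all standing upright with a good finger's breadth (15 mm) of air between them and to the chamber walls. Push the lid down until it latches, and only then slide the vent shutter on it from shut to its next click stop, half open. Leave the bottle, the brush jar and the pencil tin where they are.

Things in the scene. Friction and masses are not known exactly. Their poses are not given: they have to be found in the camera images.
- kiln: table-top test kiln, fixed. Origin on the table under the middle of its chamber; z up, +x towards the hinge at its back, +y to its left seen from the robot. Steel-jacketed case 230 (x) by 300 mm (y), rim 100 mm above the table. A black control box on its right (x -90 to +70, y -150 to -250 mm, top at 90 mm) carries the red release button.
- chamber (a point): middle of the flat chamber floor, 50 mm above the table and 50 mm below the rim; axes as the kiln's. The chamber is 170 mm (x) by 240 mm (y) inside, its walls are 30 mm thick.
- lid (a joint): angle of the clamshell lid, rad: 0 shut, 1.65 open, just past upright. The hinge runs along the kiln's y at x +118 mm, 100 mm above the table. The lid, cream brick in a steel band, is 233 by 300 by 36 mm. Springs lift it (2 to 3 N at its front edge, in about 2 s) unless latched; pushed fully down (about 6 N) it clicks into a sprung latch and stays within 0.01 rad of 0.
- lid_grip (a point): middle of the upper (outer) face of the wooden grip on the lid's front edge: 246 mm from the hinge along the lid, 28 mm outward from the hinge plane, at kiln y 0; the grip is 26 mm (x) by 110 mm (y) by 18 mm. Its frame turns with the lid: at lid angle 0 its axes are the kiln's.
- release (a joint): travel of the round red push button, m: 0 up, 0.008 fully down (5 N). It unlatches the lid from about 0.004 and springs back.
- release_top (a point): centre of the top of the red button, 28 mm across, at kiln x -35, y -215 mm, 112 mm above the table when up; pressed straight down. The rising lid sweeps the space beside it, as far as kiln y -165 mm.
- shutter (a joint): travel of the vent shutter on the lid, m: 0 shut (port covered), 0.035 next stop (half open), 0.070 fully open. It slides along the kiln's +y; a spring plunger clicks it into these three stops, pulling it in from up to 15 mm either side; it takes 4 to 6 N to push it over to the next.
- shutter_tab (a point): centre of the upright black tab on the copper-coloured shutter plate: 14 mm thick along the slide (y), 34 mm wide (x), 28 mm high above the plate; this point is 16 mm above the plate, 158 mm above the table at kiln x 0, y -45 mm with lid and shutter shut. Red lines on the guide mark the stops. The guides beside the plate are 80 mm apart (x) and stand 7 mm above it.
- ware_board: light wooden board, 320 mm (x) by 240 mm (y), 12 mm thick, fixed, on which the pieces wait; origin on the table under its centre.
- pot_white_mid (a point): White glazed clay pot, a small round straight-sided cup 44 mm across and 36 mm high; this point is its centre, 18 mm above its foot; z is up along the pot. May be absent.
- pot_blue_mid (a point): Blue glazed clay pot, a small round straight-sided cup 44 mm across and 36 mm high; this point is its centre, 18 mm above its foot; z is up along the pot. May be absent.
- pot_green_mid (a point): Green glazed clay pot, a small round straight-sided cup 44 mm across and 36 mm high; this point is its centre, 18 mm above its foot; z is up along the pot. May be absent.
- swan_white_mid (a point): White glazed clay swan: a block-like rounded body 40 mm long (x, the neck at the +x end), 28 mm wide (y, flat sides, grip across them) and 24 mm high, with a neck and head rising to 43 mm; this point is the centre of the body, 12 mm above its flat base; z is up. 47 mm long overall. May be absent.
- swan_grey_mid (a point): Grey glazed clay swan: a block-like rounded body 40 mm long (x, the neck at the +x end), 28 mm wide (y, flat sides, grip across them) and 24 mm high, with a neck and head rising to 43 mm; this point is the centre of the body, 12 mm above its flat base; z is up. 47 mm long overall. May be absent.
- bottle: clear water bottle with blue cap, 62 mm across, 190 mm high; bystander; origin under its centre
- brush_jar: glass jar of brushes, 72 mm across, about 210 mm high with the brushes; bystander; origin under its centre
- pencil_tin: flat open tin of colour pencils, 100 by 190 by 18 mm; bystander; origin under its centre

How it is judged:
On the way, in this order (a step that is already met when the one before it is completed fails the run):
1. the lid, unlatched by the button, has sprung up (value of joint lid above 1.4 rad), for 0.2 s.
2. with the lid up, all pieces stand on the kiln floor, upright and apart (x of pot_white_mid in the frame of kiln between -0.059 and 0.059 m and y of pot_white_mid in the frame of kiln between -0.094 and 0.094 m and z of pot_white_mid in the frame of kiln between 0.061 and 0.075 m and angle between each of pot_white_mid, pot_blue_mid, pot_green_mid, swan_white_mid, swan_grey_mid's own z axis and vertical below 0.15 rad and x of pot_blue_mid in the frame of kiln between -0.059 and 0.059 m and y of pot_blue_mid in the frame of kiln between -0.094 and 0.094 m and z of pot_blue_mid in the frame of kiln between 0.061 and 0.075 m and x of pot_green_mid in the frame of kiln between -0.059 and 0.059 m and y of pot_green_mid in the frame of kiln between -0.094 and 0.094 m and z of pot_green_mid in the frame of kiln between 0.061 and 0.075 m and x of swan_white_mid in the frame of kiln between -0.062 and 0.062 m and y of swan_white_mid in the frame of kiln between -0.097 and 0.097 m and z of swan_white_mid in the frame of kiln between 0.055 and 0.069 m and x of swan_grey_mid in the frame of kiln between -0.062 and 0.062 m and y of swan_grey_mid in the frame of kiln between -0.097 and 0.097 m and z of swan_grey_mid in the frame of kiln between 0.055 and 0.069 m and horizontal distance between pot_white_mid and pot_blue_mid above 0.049 m and horizontal distance between each of pot_white_mid, pot_blue_mid and pot_green_mid above 0.049 m and horizontal distance between each of pot_white_mid, pot_blue_mid, pot_green_mid and swan_white_mid above 0.046 m and horizontal distance between each of pot_white_mid, pot_blue_mid, pot_green_mid and swan_grey_mid above 0.046 m and horizontal distance between swan_white_mid and swan_grey_mid above 0.042 m and value of joint lid above 1.4 rad), for 0.3 s.
3. the lid is shut and the vent shutter still shut (value of joint lid below 0.03 rad and value of joint shutter below 0.01 m), for 0.3 s.
4. the vent shutter stands at its half-open stop, the lid shut (value of joint shutter between 0.031 and 0.039 m and value of joint lid below 0.03 rad), for 0.3 s.
At the end, for the whole second after the job is handed in: Every piece present still stands upright (tilt under 0.15 rad) on the floor of the kiln chamber; the lid is latched (under 0.03 rad); the shutter is at its half-open stop (35 mm, within 4 mm). The spacing of the pieces is judged while the lid is up (all of step 4 and x of pot_white_mid in the frame of kiln between -0.071 and 0.071 m and y of pot_white_mid in the frame of kiln between -0.106 and 0.106 m and z of pot_white_mid in the frame of kiln between 0.061 and 0.075 m and angle between each of pot_white_mid, pot_blue_mid, pot_green_mid, swan_white_mid, swan_grey_mid's own z axis and vertical below 0.15 rad and x of pot_blue_mid in the frame of kiln between -0.071 and 0.071 m and y of pot_blue_mid in the frame of kiln between -0.106 and 0.106 m and z of pot_blue_mid in the frame of kiln between 0.061 and 0.075 m and x of pot_green_mid in the frame of kiln between -0.071 and 0.071 m and y of pot_green_mid in the frame of kiln between -0.106 and 0.106 m and z of pot_green_mid in the frame of kiln between 0.061 and 0.075 m and x of swan_white_mid in the frame of kiln between -0.074 and 0.074 m and y of swan_white_mid in the frame of kiln between -0.109 and 0.109 m and z of swan_white_mid in the frame of kiln between 0.055 and 0.069 m and x of swan_grey_mid in the frame of kiln between -0.074 and 0.074 m and y of swan_grey_mid in the frame of kiln between -0.109 and 0.109 m and z of swan_grey_mid in the frame of kiln between 0.055 and 0.069 m); the robot touches nothing.
It fails at once if the bottle is moved more than 30 mm (distance of bottle from where it was at the start of the episode above 0.03 m).
It fails at once if the brush jar is moved more than 30 mm (distance of brush_jar from where it was at the start of the episode above 0.03 m).
It fails at once if the pencil tin is moved more than 30 mm (distance of pencil_tin from where it was at the start of the episode above 0.03 m).
Of pot_white, pot_blue, pot_green, swan_white, swan_grey only 3 to 5 are there at a start; the rules pass over those that are not, and their reading is None.
At some moment in a run one of pot_white, pot_blue, pot_green, swan_white, swan_grey may be knocked a few centimetres aside while the robot is not near it.
It also fails if it takes over 210 s, if anything falls off the work surface, if the arm or the gripper's body presses on something with over 40 N, if the wrist force passes 120 N, or if a joint passes its speed limit or range.

## Working session

There is one attempt and no reset: what is moved stays moved. The work goes in short steps, Python scripts to look and compute and a shell command to move; the robot and the scene stay as the last step left them, time stands still between calls to the robot, and variables do not carry over. Pictures are saved under pics/ and viewed, on a budget of 14 in all, crops included, one or two more only if the job needs it, and the job is handed in when it is done.

```bash
mkdir -p pics; python3 - <<'E'
from cell import *
import cv2,numpy as np
print(get_state())
for n in ("scene","side"):
    p,d=capture(n); cv2.imwrite(f"pics/{n}0.png",cv2.resize(p[:,:,::-1],(800,600),interpolation=cv2.INTER_CUBIC)); np.savez(f"{n}0.npz",p=p,d=d,**camera_params(n))
    print(n,camera_params(n))
E
```

```text
{'clock': 0.0, 'joint_positions': array([-1.38760824e+00,  3.00508725e-01,  1.52153950e+00,  9.75493902e-06,
        1.32066844e+00, -6.66179740e-02]), 'qd': array([-0.00015763, -0.00091183, -0.00113953, -0.00143565, -0.0013182 ,
        0.00029568]), 'joint_efforts': array([ 3.90468820e-03, -5.31803226e+01, -3.52733839e+01,  7.09769432e-02,
        2.43294309e-02, -9.81603193e-05]), 'ee_pos': array([ 0.13591766, -0.53270878,  0.21588327]), 'orientation': array([-2.48028165e+00,  1.92693212e+00,  1.30888105e-03]), 'wrist_force': array([-0.05974523,  0.43214187,  0.4824829 ]), 'moment': array([-0.03346448,  0.0008614 , -0.02785363]), 'grip_width': 0.09418915954464781}
scene {'mtx': array([[464.85489543,   0.        , 259.57304821],
       [  0.        , 464.85489543, 193.45924143],
       [  0.        ,   0.        ,   1.        ]]), 'R': array([[-0.58004931,  0.81445668, -0.01425192],
       [ 0.57914831,  0.40003492, -0.71032338],
       [-0.57282635, -0.42027656, -0.70373119]]), 't': array([ 0.40161033, -0.22198813,  1.75673641])}
side {'mtx': array([[362.39315518,   0.        , 258.22055473],
       [  0.        , 362.39315518, 191.88760391],
       [  0.        ,   0.        ,   1.        ]]), 'R': array([[-0.97459461, -0.22380898,  0.00865406],
       [-0.17407983,  0.73260112, -0.65802114],
       [ 0.14093106, -0.64281035, -0.75294973]]), 't': array([0.55648867, 0.20844388, 0.90353696])}
```

View pics/scene0.png

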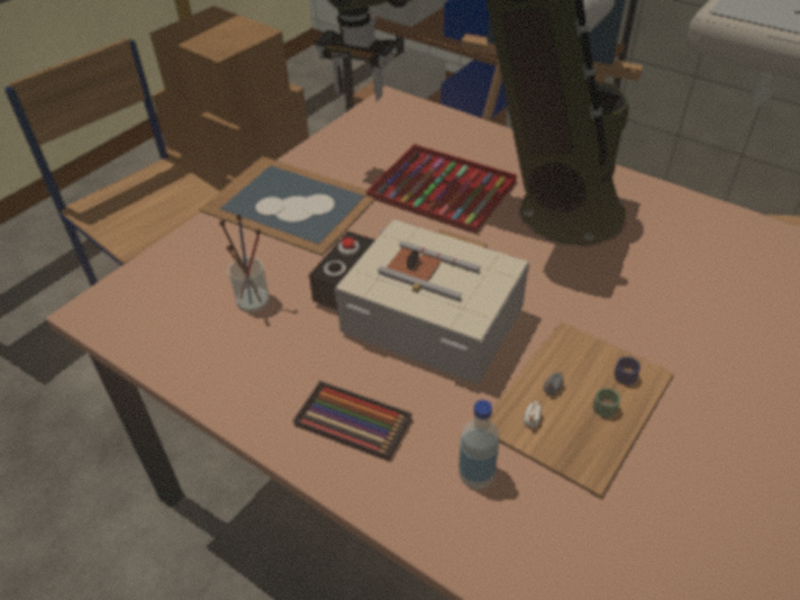

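View pics/side0.png

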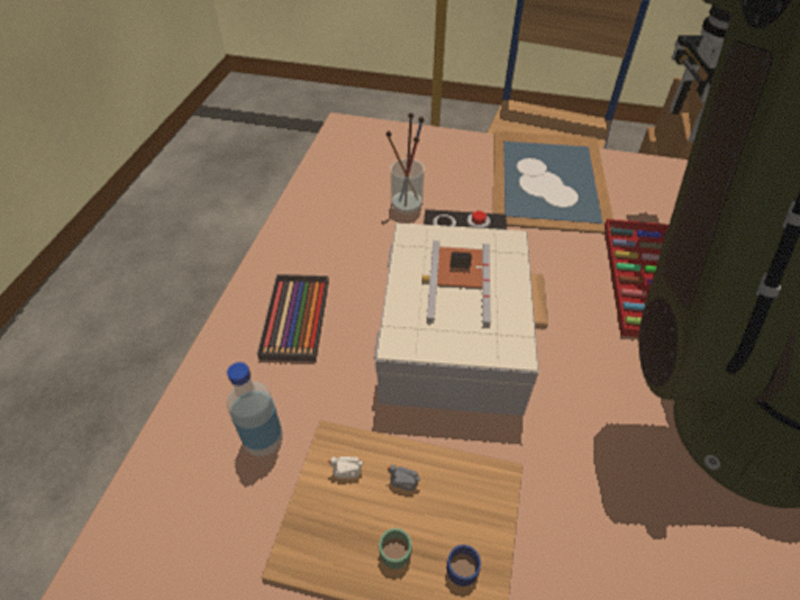

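The pictures show the blue pot (side 463,566), green pot (395,549), white swan (346,467) and grey swan (404,479). The white pot is absent. The red button is at side (479,217) and the shutter tab at (461,260).

```bash
cat > h.py <<'E'
import numpy as np,cv2
from scipy.spatial.transform import Rotation as Rn
S=800/512
def load(n): return np.load(n+".npz")
def ray(c,u,v,wrist=False,s=S):
    K=c["mtx"];x=(np.array([u,v])+.5)/s-.5; x=(x-K[:2,2])/K[0,0]
    if wrist:
        r=np.hypot(*x);d=np.array([*(x/r*np.sin(r)),np.cos(r)]) if r>0 else np.array([0,0,1.])
    else: d=np.array([*x,1.])
    return -c["R"].T@c["t"],c["R"].T@d
def onz(c,u,v,z,**k):
    o,d=ray(c,u,v,**k);return o+d*(z-o[2])/d[2]
E
python3 - <<'E'
from h import *
np.set_printoptions(precision=4,suppress=True)
s=load("side0");c=load("scene0")
for n,img,u,v,z in [("button",s,479,216,.112),("button",c,348,243,.112),("tabtop",s,461,258,.172),("tabtop",c,414,255,.172),
 ("lid bl",s,397,226,.136),("lid br",s,527,228,.136),("lid fr",s,537,362,.136),("lid fl",s,378,360,.136),
 ("lidc",c,398,221,.136),("lidc",c,527,266,.136),("lidc",c,486,335,.136),("lidc",c,340,293,.136),
 ("blue rim",s,463,562,.048),("blue rim",c,628,364,.048),("green rim",s,395,545,.048),("green rim",c,607,397,.048),
 ("wswan",s,346,467,.036),("wswan",c,534,415,.036),("gswan",s,404,480,.036),("gswan",c,555,385,.036),
 ("bottle cap",s,239,374,.19),("bottle",c,483,409,.19),("jar",s,406,205,0),
 ("board",s,319,422,.012),("board",s,522,465,.012),("board",s,264,578,.012),("board",c,672,375,.012),("board",c,603,492,.012),("board",c,564,325,.012)]:
    print(n,onz(img,u,v,z))
E
```

```text
button [ 0.4912 -0.2844  0.112 ]
button [ 0.5015 -0.2816  0.112 ]
tabtop [ 0.5017 -0.1033  0.172 ]
tabtop [ 0.5112 -0.1069  0.172 ]
lid bl [ 0.6292 -0.1941  0.136 ]
lid br [ 0.4016 -0.2432  0.136 ]
lid fr [0.3629 0.0466 0.136 ]
lid fl [0.5885 0.0962 0.136 ]
lidc [ 0.4077 -0.2206  0.136 ]
lidc [0.3794 0.0692 0.136 ]
lidc [0.5817 0.0979 0.136 ]
lidc [ 0.6456 -0.1833  0.136 ]
blue rim [0.4212 0.3157 0.048 ]
blue rim [0.4218 0.3147 0.048 ]
green rim [0.5108 0.315  0.048 ]
green rim [0.5153 0.3151 0.048 ]
wswan [0.6062 0.2215 0.036 ]
wswan [0.6158 0.2243 0.036 ]
gswan [0.5201 0.2215 0.036 ]
gswan [0.534  0.2235 0.036 ]
bottle cap [0.7487 0.1959 0.19  ]
bottle [0.7606 0.196  0.19  ]
jar [ 0.6617 -0.4173  0.    ]
board [0.6741 0.149  0.012 ]
board [0.3551 0.1482 0.012 ]
board [0.6712 0.3833 0.012 ]
board [0.3673 0.3873 0.012 ]
board [0.6722 0.3861 0.012 ]
board [0.3655 0.1607 0.012 ]
```

```bash
cat >> h.py <<'E'
def cloud(c):
    d=c["d"];v,u=np.mgrid[:d.shape[0],:d.shape[1]];K=c["mtx"]
    X=np.stack([(u-K[0,2])/K[0,0]*d,(v-K[1,2])/K[1,1]*d,d],-1)-c["t"]
    return X@c["R"],d>0
E
python3 - <<'E'
from h import *
np.set_printoptions(precision=4,suppress=True)
for n in("side0","scene0"):
    c=load(n);X,ok=cloud(c)
    def sel(lo,hi,x0,x1,y0,y1): 
        m=ok&(X[...,2]>lo)&(X[...,2]<hi)&(X[...,0]>x0)&(X[...,0]<x1)&(X[...,1]>y0)&(X[...,1]<y1); return X[m]
    P=sel(.126,.146,.3,.7,-.3,.15);r=cv2.minAreaRect(P[:,:2].astype(np.float32)*1000);print(n,"lid",len(P),r,np.median(P[:,2]))
    for nm,b in dict(blue=(.35,.47,.27,.36),green=(.47,.56,.27,.36),ws=(.57,.66,.17,.27),gs=(.48,.57,.17,.27),tab=(.46,.55,-.15,-.06)).items():
        P=sel(*((.155,.2) if nm=='tab' else (.018,.07)),*b); print(nm,len(P),P.mean(0),(P.min(0)+P.max(0))/2,np.ptp(P,axis=0))
        if nm[-1]=='s':
            Q=P[P[:,2]<.04];r=cv2.minAreaRect(Q[:,:2].astype(np.float32)*1000);print(r,"head",P[P[:,2]>.042].mean(0))
E
```

```text
side0 lid 8276 ((486.0320129394531, -74.81684875488281), (258.7440490722656, 311.9123229980469), 7.88604211807251) 0.13740491830755586
blue 476 [0.4195 0.3139 0.0335] [0.411  0.3216 0.0357] [0.0606 0.0575 0.0353]
green 446 [0.5107 0.3133 0.0334] [0.5103 0.314  0.0349] [0.0422 0.0434 0.0336]
ws 246 [0.6063 0.2206 0.0369] [0.6072 0.2185 0.0369] [0.0481 0.0303 0.0378]
((604.0465087890625, 218.47784423828125), (44.8541145324707, 26.365320205688477), 10.9461669921875) head [0.6203 0.2212 0.0504]
gs 248 [0.5218 0.2179 0.0373] [0.5225 0.2151 0.0374] [0.0467 0.0276 0.0378]
((519.9441528320312, 216.52943420410156), (26.87132453918457, 41.05916976928711), 78.9661636352539) head [0.5334 0.215  0.0496]
tab 98 [ 0.5023 -0.1116  0.1659] [ 0.5026 -0.1139  0.164 ] [0.0324 0.0169 0.018 ]
scene0 lid 5250 ((493.03302001953125, -71.02134704589844), (259.4600830078125, 308.0503845214844), 8.105927467346191) 0.1356012038569872
blue 238 [0.4244 0.3164 0.0345] [0.4157 0.3158 0.0368] [0.0659 0.0728 0.0371]
green 255 [0.5157 0.3158 0.0351] [0.5264 0.3055 0.0359] [0.067  0.0637 0.0349]
ws 143 [0.6161 0.2212 0.0351] [0.6126 0.2107 0.0368] [0.0482 0.0494 0.0375]
((609.0734252929688, 216.4507598876953), (50.60917663574219, 35.848175048828125), 44.01713943481445) head [0.627  0.2233 0.0487]
gs 140 [0.5303 0.2191 0.0348] [0.5242 0.2262 0.0369] [0.0525 0.0467 0.0366]
((517.7949829101562, 220.80587768554688), (34.65473175048828, 60.54948806762695), 64.44857025146484) head [0.5416 0.2165 0.0483]
tab 55 [ 0.5116 -0.1107  0.165 ] [ 0.5093 -0.1117  0.1642] [0.0324 0.0154 0.0154]
```

```bash
cat >> h.py <<'E'
KO=np.array([.500,-.068]);KY=.142
def k2w(x,y,z=0):
    c,s=np.cos(KY),np.sin(KY);return np.array([KO[0]+c*x-s*y,KO[1]+s*x+c*y,z])
def w2k(p):
    c,s=np.cos(KY),np.sin(KY);d=np.array(p[:2])-KO;return np.array([c*d[0]+s*d[1],-s*d[0]+c*d[1]])
def plan(p,psi):
    "row (mm, rad) from the present pose to TCP p, tool down, jaw axis at angle psi"
    from cell import get_state
    s=get_state();R=Rn.from_rotvec(s["orientation"])
    T=Rn.from_matrix(np.array([[np.cos(psi),np.sin(psi),0],[np.sin(psi),-np.cos(psi),0],[0,0,-1]]))
    t=R.inv().apply(np.array(p)-s["ee_pos"])*1000;a=(R.inv()*T).as_rotvec()
    print("t %.2f from"%s["clock"],s["ee_pos"].round(4),"xyz",t.round(1),"a",a.round(3),"rows~%.1f"%max(np.linalg.norm(t)/41.7,np.linalg.norm(a)/.125))
def shot(name,cam="wrist",w=800):
    from cell import capture,camera_params
    c=camera_params(cam);p,d=capture(cam);np.savez(name+".npz",p=p,d=d,**c)
    cv2.imwrite(f"pics/{name}.png",cv2.resize(p[:,:,::-1],(800,600),interpolation=cv2.INTER_CUBIC))
E
python3 -c "
from h import *
plan([*k2w(-.035,-.215)[:2],.25],KY)"
```

```text
t 0.10 from [ 0.1359 -0.5327  0.216 ] xyz [-150.3 -409.7  -33.8] a [-1.000e-03  1.000e-03 -1.463e+00] rows~11.7
```

```bash
python3 -m crank '[{"x":-150,"y":-410,"z":-34,"az":-1.463,"claw":0},{"x":-150,"y":-410,"z":-34,"az":-1.463,"claw":0},{"x":-150,"y":-410,"z":-34,"az":-1.463,"claw":0},{"x":-150,"y":-410,"z":-34,"az":-1.463,"claw":0},{"x":-150,"y":-410,"z":-34,"az":-1.463,"claw":0},{"x":-150,"y":-410,"z":-34,"az":-1.463,"claw":0},{"x":-150,"y":-410,"z":-34,"az":-1.463,"claw":0},{"x":-150,"y":-410,"z":-34,"az":-1.463,"claw":0},{"x":-150,"y":-410,"z":-34,"az":-1.463,"claw":0},{"x":-150,"y":-410,"z":-34,"az":-1.463,"claw":0}]'; python3 -c "
from h import *
plan([*k2w(-.035,-.215)[:2],.22],KY)"
```

```text
t 0.10 from [ 0.1359 -0.5327  0.216 ] xyz [-150.3 -409.7   -3.8] a [-1.000e-03  1.000e-03 -1.463e+00] rows~11.7invalid input
```

```bash
python3 -m crank '[{"x":-150,"y":-410,"z":-34,"ax":0,"ay":0,"az":-1.463,"claw":0}]'; python3 -m crank --help | head -20
```

```text
clock: 0.18
ee_pos: [0.167, -0.5111, 0.2185]
orientation: [-2.59, 1.777, 0.003]
wrist_force: [1.2, -0.3, 0.1]
grip_width: 0.0901invalid input: not JSON, or not a number
```

```bash
python3 -m crank '[{"x":-150,"y":-370,"z":-30,"ax":0,"ay":0,"az":-1.33,"claw":0},{"x":-150,"y":-370,"z":-30,"ax":0,"ay":0,"az":-1.33,"claw":0},{"x":-150,"y":-370,"z":-30,"ax":0,"ay":0,"az":-1.33,"claw":0},{"x":-150,"y":-370,"z":-30,"ax":0,"ay":0,"az":-1.33,"claw":0},{"x":-150,"y":-370,"z":-30,"ax":0,"ay":0,"az":-1.33,"claw":0},{"x":-150,"y":-370,"z":-30,"ax":0,"ay":0,"az":-1.33,"claw":0},{"x":-150,"y":-370,"z":-30,"ax":0,"ay":0,"az":-1.33,"claw":0},{"x":-150,"y":-370,"z":-30,"ax":0,"ay":0,"az":-1.33,"claw":0},{"x":-150,"y":-370,"z":-30,"ax":0,"ay":0,"az":-1.33,"claw":0},{"x":-150,"y":-370,"z":-30,"ax":0,"ay":0,"az":-1.33,"claw":0}]'; python3 -c "
from h import *
plan([*k2w(-.035,-.215)[:2],.22],KY)"
```

```text
clock: 1.02
ee_pos: [0.4616, -0.2316, 0.2498]
orientation: [-3.14, -0.097, -0.0]
wrist_force: [-0.5, 0.3, 0.3]
grip_width: 0.0241
t 1.02 from [ 0.4616 -0.2316  0.2498] xyz [30.7 56.2 29.8] a [-0.   -0.   -0.08] rows~1.7
```

```bash
python3 -m crank '[{"x":30,"y":56,"z":15,"ax":0,"ay":0,"az":-0.204,"claw":0},{"x":30,"y":56,"z":15,"ax":0,"ay":0,"az":-0.204,"claw":0},{"x":30,"y":56,"z":15,"ax":0,"ay":0,"az":-0.204,"claw":0},{"x":30,"y":56,"z":15,"ax":0,"ay":0,"az":-0.204,"claw":0}]'; python3 -c "
from h import *
shot('w1')
plan([*k2w(-.035,-.215)[:2],.22],KY)"
```

```text
clock: 1.35
ee_pos: [0.4925, -0.2889, 0.2334]
orientation: [-3.114, -0.402, 0.003]
wrist_force: [-0.4, 0.4, 0.6]
grip_width: 0.0005
t 1.40 from [ 0.4923 -0.2885  0.2341] xyz [ 4.1 -1.8 14.1] a [-0.001  0.001  0.114] rows~0.9
```

View pics/w1.png

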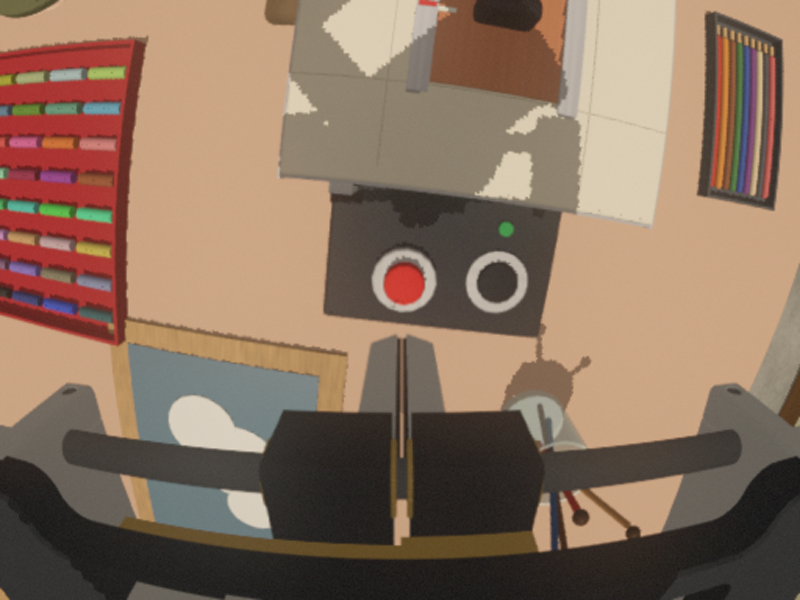

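```bash
python3 - <<'E'
from h import *
np.set_printoptions(precision=4,suppress=True)
c=load("w1");print(-c["R"].T@c["t"])
for n,u,v,z in [("button",404,284,.112),("box fl",325,313,.09),("box fr",536,336,.09),("box br",562,210,.09),("lid fr",653,227,.136),("lid fl",280,177,.136)]:
    p=onz(c,u,v,z,wrist=True);print(n,p,w2k(p))
print(k2w(-.035,-.215))
E
```

```text
[ 0.4718 -0.2122  0.4015]
button [ 0.493  -0.2875  0.112 ] [-0.038  -0.2163]
box fl [ 0.4455 -0.3282  0.09  ] [-0.0907 -0.2499]
box fr [ 0.5995 -0.3069  0.09  ] [ 0.0646 -0.2506]
box br [ 0.5877 -0.2133  0.09  ] [ 0.0663 -0.1563]
lid fr [ 0.6352 -0.2043  0.136 ] [ 0.1146 -0.1541]
lid fl [ 0.4055 -0.2372  0.136 ] [-0.1175 -0.1541]
[ 0.4958 -0.2858  0.    ]
```

```bash
sed -i 's/^KO=.*/KO=np.array([.497,-.070]);KY=.14/' h.py; python3 -m crank '[{"x":2,"y":-1.5,"z":35,"ax":0,"ay":0,"az":0.114,"claw":0},{"x":2,"y":-1.5,"z":70,"ax":0,"ay":0,"az":0.114,"claw":0},{"x":2,"y":-1.5,"z":95,"ax":0,"ay":0,"az":0.114,"claw":0},{"x":2,"y":-1.5,"z":103,"ax":0,"ay":0,"az":0.114,"claw":0},{"x":2,"y":-1.5,"z":111,"ax":0,"ay":0,"az":0.114,"claw":0},{"x":2,"y":-1.5,"z":117,"ax":0,"ay":0,"az":0.114,"claw":0},{"x":2,"y":-1.5,"z":119,"ax":0,"ay":0,"az":0.114,"claw":0},{"x":2,"y":-1.5,"z":119,"ax":0,"ay":0,"az":0.114,"claw":0}]'
```

```text
clock: 2.07
ee_pos: [0.4945, -0.2868, 0.1168]
orientation: [3.133, 0.226, 0.002]
wrist_force: [-2.6, 1.7, 4.1]
grip_width: 0.0003
```

```bash
python3 -m crank '[{"x":0,"y":0,"z":1,"ax":0,"ay":0,"az":0,"claw":0},{"x":0,"y":0,"z":1.5,"ax":0,"ay":0,"az":0,"claw":0},{"x":0,"y":0,"z":-20,"ax":0,"ay":0,"az":0,"claw":0},{"x":0,"y":30,"z":-60,"ax":0,"ay":0,"az":0,"claw":50},{"x":0,"y":40,"z":-100,"ax":0,"ay":0,"az":0,"claw":60},{"x":0,"y":40,"z":-140,"ax":0,"ay":0,"az":0,"claw":60},{"x":0,"y":40,"z":-180,"ax":0,"ay":0,"az":0,"claw":60},{"x":0,"y":40,"z":-220,"ax":0,"ay":0,"az":0,"claw":60},{"x":0,"y":40,"z":-220,"ax":0,"ay":0,"az":0,"claw":60},{"x":0,"y":40,"z":-220,"ax":0,"ay":0,"az":0,"claw":60}]'; python3 -c "
from h import *
shot('w2')
shot('sd2','side')
plan([.37,-.25,.36],-1.4)"
```

```text
clock: 2.9
ee_pos: [0.5004, -0.3268, 0.3384]
orientation: [3.13, 0.225, 0.007]
wrist_force: [-0.2, 0.3, -0.7]
grip_width: 0.0438
t 3.00 from [ 0.4998 -0.3263  0.3346] xyz [-117.5  -94.2  -25.2] a [0.000e+00 1.000e-03 1.544e+00] rows~12.4
```

View pics/sd2.png

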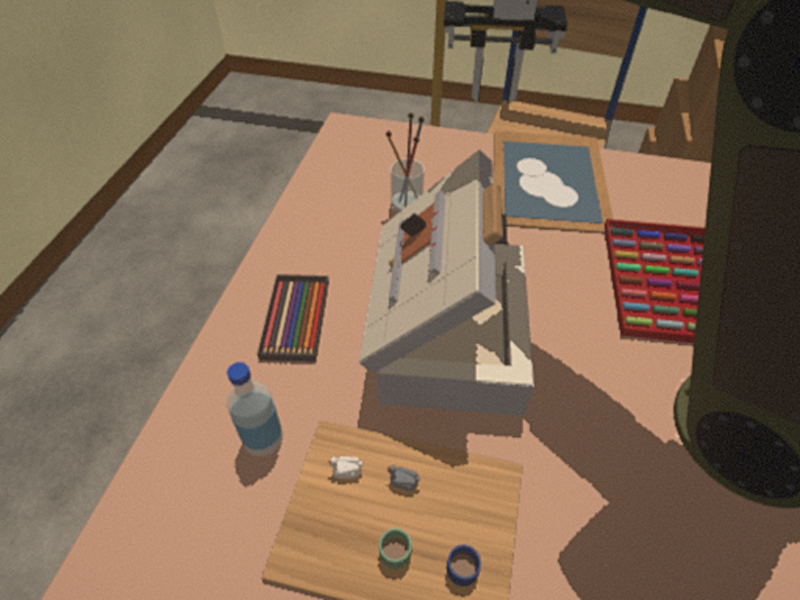

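The lid is rising. Next I go round the front of the kiln to the board.

```bash
python3 -m crank '[{"x":-20,"y":-15,"z":-25,"ax":0,"ay":0,"az":0.125,"claw":70},{"x":-60,"y":-20,"z":-25,"ax":0,"ay":0,"az":0.25,"claw":70},{"x":-117,"y":-40,"z":-25,"ax":0,"ay":0,"az":1.5,"claw":70},{"x":-157,"y":-60,"z":-25,"ax":0,"ay":0,"az":1.5,"claw":70},{"x":-157,"y":-94,"z":-25,"ax":0,"ay":0,"az":1.5,"claw":70},{"x":-157,"y":-130,"z":-25,"ax":0,"ay":0,"az":1.5,"claw":70},{"x":-157,"y":-170,"z":-25,"ax":0,"ay":0,"az":1.5,"claw":70},{"x":-157,"y":-210,"z":-25,"ax":0,"ay":0,"az":1.5,"claw":70},{"x":-157,"y":-250,"z":-25,"ax":0,"ay":0,"az":1.5,"claw":70},{"x":-157,"y":-290,"z":-25,"ax":0,"ay":0,"az":1.5,"claw":70}]'; python3 -c "
from h import *
plan([.47,.23,.30],-1.43)"
```

```text
clock: 3.83
ee_pos: [0.3055, -0.0805, 0.3595]
orientation: [2.733, -1.549, -0.003]
wrist_force: [0.5, -0.1, 0.5]
grip_width: 0.0658
t 3.83 from [ 0.3055 -0.0805  0.3595] xyz [-181.9 -300.7   59.4] a [0.001 0.001 0.399] rows~8.5
```

```bash
python3 -m crank '[{"x":-180,"y":-300,"z":60,"ax":0,"ay":0,"az":0.37,"claw":70},{"x":-180,"y":-300,"z":60,"ax":0,"ay":0,"az":0.37,"claw":70},{"x":-180,"y":-300,"z":60,"ax":0,"ay":0,"az":0.37,"claw":70},{"x":-180,"y":-300,"z":60,"ax":0,"ay":0,"az":0.37,"claw":70},{"x":-180,"y":-300,"z":60,"ax":0,"ay":0,"az":0.37,"claw":70},{"x":-180,"y":-300,"z":60,"ax":0,"ay":0,"az":0.37,"claw":70},{"x":-180,"y":-300,"z":60,"ax":0,"ay":0,"az":0.37,"claw":70},{"x":-180,"y":-300,"z":60,"ax":0,"ay":0,"az":0.37,"claw":70},{"x":-180,"y":-300,"z":60,"ax":0,"ay":0,"az":0.37,"claw":70},{"x":-180,"y":-300,"z":60,"ax":0,"ay":0,"az":0.37,"claw":70}]'; python3 -c "
from h import *
shot('w3')
plan([.47,.23,.30],-1.43)"
```

```text
clock: 4.67
ee_pos: [0.47, 0.231, 0.297]
orientation: [2.406, -2.013, -0.004]
wrist_force: [-0.4, -0.6, -0.5]
grip_width: 0.0659
t 4.72 from [0.4701 0.2309 0.2968] xyz [ 0.9  0.3 -3.2] a [ 0.006 -0.001  0.037] rows~0.3
```

View pics/w3.png

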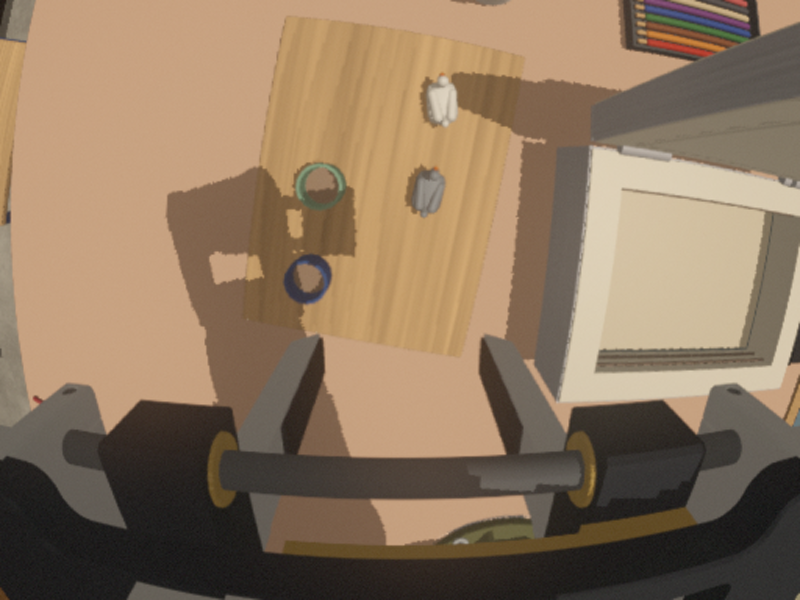

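```bash
python3 - <<'E'
from h import *
np.set_printoptions(precision=4,suppress=True)
c=load("w3")
for n,u,v,z in [("green",320,186,.048),("blue",308,278,.048),("wbeak",441,78,.05),("wtail",444,123,.03),("wL",428,103,.03),("wR",457,103,.03),("gbeak",437,169,.05),("gtail",425,213,.03),("gL",414,191,.03),("gR",444,191,.03),("kFL",560,402,.1),("kBL",590,147,.1),("inFL",598,352,.1),("inBL",622,190,.1)]:
    p=onz(c,u,v,z,wrist=True);print(n,p,w2k(p) if n[0] in'ki' else '')
E
```

```text
green [0.5129 0.3126 0.048 ] 
blue [0.4261 0.3118 0.048 ] 
wbeak [0.6271 0.2233 0.05  ] 
wtail [0.5892 0.212  0.03  ] 
wL [0.6049 0.2298 0.03  ] 
wR [0.6103 0.2035 0.03  ] 
gbeak [0.5456 0.2121 0.05  ] 
gtail [0.5027 0.2139 0.03  ] 
gL [0.5212 0.2278 0.03  ] 
gR [0.5264 0.2002 0.03  ] 
kFL [0.363  0.0605 0.1   ] [-0.1144  0.1479]
kBL [0.5913 0.0958 0.1   ] [0.1165 0.1511]
inFL [0.418 0.039 0.1  ] [-0.063   0.1189]
inBL [0.5636 0.0585 0.1   ] [0.0838 0.1179]
```

```bash
cat >> h.py <<'E'
def wcloud(c):
    d=c["d"];v,u=np.mgrid[:d.shape[0],:d.shape[1]];K=c["mtx"]
    x=(u-K[0,2])/K[0,0];y=(v-K[1,2])/K[1,1];r=np.maximum(np.hypot(x,y),1e-6);q=np.tan(np.minimum(r,1.5))/r*d
    return (np.stack([x*q,y*q,d],-1)-c["t"])@c["R"],d>0
E
python3 - <<'E'
from h import *
np.set_printoptions(precision=4,suppress=True)
c=load("w3");X,ok=wcloud(c)
for n,x,y in [("white",.607,.2175),("grey",.522,.214),("green",.513,.3126),("blue",.426,.312)]:
    near=ok&(np.hypot(X[...,0]-x,X[...,1]-y)<.035)
    P=X[near&(X[...,2]>.022)&(X[...,2]<.041)];Q=X[near&(X[...,2]>.044)]
    B=P[:,:2];e,V=np.linalg.eigh(np.cov(B.T));a=V[:,1]*np.sign(V[0,1])
    print(n,len(P),B.mean(0),cv2.minAreaRect((B*1000).astype(np.float32)),"pca",np.arctan2(a[1],a[0]).round(3),e,"head",Q.mean(0),"z95",np.percentile(X[near][:,2],98))
p=c["p"][30:150,250:310];cv2.imwrite("pics/sw.png",cv2.resize(p[:,:,::-1],None,fx=5,fy=5,interpolation=cv2.INTER_CUBIC))
E
```

```text
white 478 [0.6059 0.2177] ((606.2083129882812, 216.80592346191406), (41.10139083862305, 27.962385177612305), 11.398468971252441) pca 0.21 [0.0001 0.0001] head [0.625  0.2221 0.052 ] z95 0.05165420396380497
grey 460 [0.522  0.2156] ((521.3057861328125, 214.77957153320312), (28.308897018432617, 42.737022399902344), 86.16889953613281) pca -0.023 [0.0001 0.0001] head [0.5001 0.2068 0.4083] z95 0.4258455430399295
green 288 [0.5113 0.3157] ((512.0526733398438, 312.1744689941406), (39.30928421020508, 40.03396224975586), 30.059186935424805) pca -1.161 [0.0001 0.0001] head [0.489  0.3011 0.3948] z95 0.42580649223667416
blue 329 [0.4194 0.3142] ((423.1636657714844, 312.82928466796875), (40.61610794067383, 40.25511169433594), 19.75834846496582) pca -0.477 [0.0001 0.0002] head [0.4447 0.3098 0.278 ] z95 0.42583504584838056
```

View pics/sw.png

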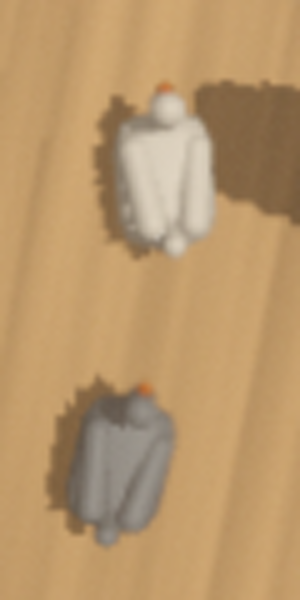

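```bash
python3 -m crank '[{"x":0,"y":-30,"z":50,"ax":0,"ay":0,"az":-1.2,"claw":60},{"x":0,"y":-30,"z":50,"ax":0,"ay":0,"az":-1.2,"claw":60},{"x":0,"y":-30,"z":50,"ax":0,"ay":0,"az":-1.2,"claw":60},{"x":0,"y":-30,"z":50,"ax":0,"ay":0,"az":-1.2,"claw":60},{"x":0,"y":-30,"z":50,"ax":0,"ay":0,"az":-1.2,"claw":60},{"x":0,"y":-30,"z":50,"ax":0,"ay":0,"az":-1.2,"claw":60},{"x":0,"y":-30,"z":50,"ax":0,"ay":0,"az":-1.2,"claw":60},{"x":0,"y":-30,"z":50,"ax":0,"ay":0,"az":-1.2,"claw":60},{"x":0,"y":-30,"z":50,"ax":0,"ay":0,"az":-1.2,"claw":60},{"x":0,"y":-30,"z":50,"ax":0,"ay":0,"az":-1.2,"claw":60}]'; python3 -m crank '[{"x":0,"y":0,"z":0,"ax":0,"ay":0,"az":-1.2,"claw":60},{"x":0,"y":0,"z":0,"ax":0,"ay":0,"az":-1.2,"claw":60},{"x":0,"y":0,"z":0,"ax":0,"ay":0,"az":-1.2,"claw":60},{"x":0,"y":0,"z":0,"ax":0,"ay":0,"az":-1.2,"claw":60},{"x":0,"y":0,"z":0,"ax":0,"ay":0,"az":-1.2,"claw":60},{"x":0,"y":0,"z":0,"ax":0,"ay":0,"az":-1.2,"claw":60},{"x":0,"y":0,"z":0,"ax":0,"ay":0,"az":-1.2,"claw":60},{"x":0,"y":0,"z":0,"ax":0,"ay":0,"az":-1.2,"claw":60},{"x":0,"y":0,"z":0,"ax":0,"ay":0,"az":-1.2,"claw":60},{"x":0,"y":0,"z":0,"ax":0,"ay":0,"az":-1.2,"claw":60}]' >/dev/null; python3 -c "
from h import *
plan([.606,.217,.12],1.77)"
```

```text
clock: 5.55
ee_pos: [0.4986, 0.232, 0.2494]
orientation: [3.126, -0.296, -0.003]
wrist_force: [-0.1, 0.4, 0.1]
grip_width: 0.0561
t 6.38 from [0.4987 0.232  0.2494] xyz [ 44.5  99.1 129.2] a [-0.002  0.001 -0.759] rows~6.1
```

```bash
python3 -m crank '[{"x":44,"y":99,"z":129,"ax":0,"ay":0,"az":-0.76,"claw":60},{"x":44,"y":99,"z":129,"ax":0,"ay":0,"az":-0.76,"claw":60},{"x":44,"y":99,"z":129,"ax":0,"ay":0,"az":-0.76,"claw":60},{"x":44,"y":99,"z":129,"ax":0,"ay":0,"az":-0.76,"claw":60},{"x":44,"y":99,"z":129,"ax":0,"ay":0,"az":-0.76,"claw":60},{"x":44,"y":99,"z":129,"ax":0,"ay":0,"az":-0.76,"claw":60},{"x":44,"y":99,"z":129,"ax":0,"ay":0,"az":-0.76,"claw":60},{"x":44,"y":99,"z":129,"ax":0,"ay":0,"az":-0.76,"claw":60},{"x":44,"y":99,"z":129,"ax":0,"ay":0,"az":-0.76,"claw":60}]';  python3 -c "
from h import *
np.set_printoptions(precision=4,suppress=True)
shot('w4');plan([.606,.217,.027],1.77)
c=load('w4');X,ok=wcloud(c)
P=X[ok&(np.hypot(X[...,0]-.606,X[...,1]-.2175)<.04)&(X[...,2]>.022)&(X[...,2]<.041)][:,:2];print(len(P),P.mean(0),cv2.minAreaRect((P*1000).astype(np.float32)))
"
```

```text
clock: 7.13
ee_pos: [0.6061, 0.2165, 0.1219]
orientation: [-2.001, -2.422, 0.0]
wrist_force: [-0.1, 2.0, 0.7]
grip_width: 0.0565
t 7.18 from [0.6062 0.2166 0.1221] xyz [ 0.5 -0.1 95.1] a [ 0.    -0.    -0.009] rows~2.3
1177 [0.6053 0.2165] ((605.805419921875, 216.50277709960938), (42.16986846923828, 27.861886978149414), 11.449678421020508)
```

View pics/w4.png

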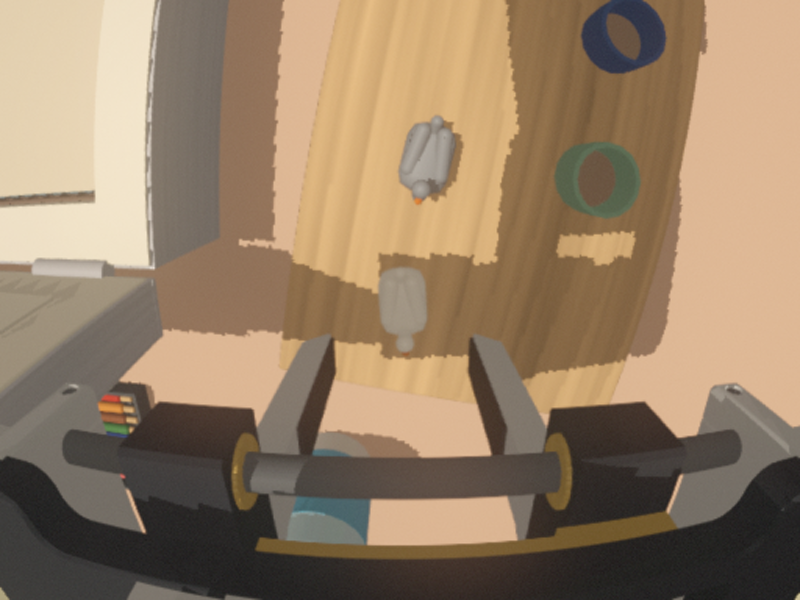

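```bash
python3 -m crank '[{"x":0.5,"y":0,"z":35,"ax":0,"ay":0,"az":0,"claw":60},{"x":0.5,"y":0,"z":65,"ax":0,"ay":0,"az":0,"claw":60},{"x":0.5,"y":0,"z":85,"ax":0,"ay":0,"az":0,"claw":60},{"x":0.5,"y":0,"z":94.5,"ax":0,"ay":0,"az":0,"claw":60},{"x":0.5,"y":0,"z":94.5,"ax":0,"ay":0,"az":0,"claw":60},{"x":0.5,"y":0,"z":94.5,"ax":0,"ay":0,"az":0,"claw":10},{"x":0.5,"y":0,"z":94.5,"ax":0,"ay":0,"az":0,"claw":10},{"x":0.5,"y":0,"z":94.5,"ax":0,"ay":0,"az":0,"claw":10},{"x":0.5,"y":0,"z":94.5,"ax":0,"ay":0,"az":0,"claw":10},{"x":0.5,"y":0,"z":94.5,"ax":0,"ay":0,"az":0,"claw":10}]';  python3 -c "
from h import *
plan([.606,.217,.2],1.77)
plan([*k2w(.035,.055)[:2],.2],1.711)
"
```

```text
clock: 8.02
ee_pos: [0.6067, 0.2172, 0.0283]
orientation: [1.996, 2.425, 0.002]
wrist_force: [-2.3, -1.0, 5.9]
grip_width: 0.0281
t 8.02 from [0.6067 0.2172 0.0283] xyz [-1.000e-01 -5.000e-01 -1.717e+02] a [ 0.001 -0.    -0.006] rows~4.1
t 8.02 from [0.6067 0.2172 0.0283] xyz [-207.7 -124.7 -171.9] a [ 0.001 -0.     0.053] rows~7.1
```

```bash
python3 -m crank '[{"x":0,"y":0,"z":-30,"ax":0,"ay":0,"az":0,"claw":10},{"x":0,"y":-10,"z":-70,"ax":0,"ay":0,"az":0.05,"claw":10},{"x":0,"y":-40,"z":-100,"ax":0,"ay":0,"az":0.05,"claw":10},{"x":0,"y":-70,"z":-125,"ax":0,"ay":0,"az":0.05,"claw":10},{"x":0,"y":-100,"z":-150,"ax":0,"ay":0,"az":0.05,"claw":10},{"x":-15,"y":-125,"z":-170,"ax":0,"ay":0,"az":0.05,"claw":10},{"x":-55,"y":-125,"z":-170,"ax":0,"ay":0,"az":0.05,"claw":10},{"x":-95,"y":-125,"z":-170,"ax":0,"ay":0,"az":0.05,"claw":10},{"x":-135,"y":-125,"z":-170,"ax":0,"ay":0,"az":0.05,"claw":10},{"x":-175,"y":-125,"z":-170,"ax":0,"ay":0,"az":0.05,"claw":10}]';  python3 -c "
from h import *
plan([*k2w(.035,.055)[:2],.0685],1.711)
"
```

```text
clock: 8.85
ee_pos: [0.5172, 0.0197, 0.1981]
orientation: [2.055, 2.375, 0.001]
wrist_force: [0.6, 0.0, -0.6]
grip_width: 0.028
t 8.85 from [0.5172 0.0197 0.1981] xyz [-30.9   2.2 129.6] a [0.001 0.    0.004] rows~3.2
```

```bash
python3 -m crank '[{"x":-31,"y":0,"z":0,"ax":0,"ay":0,"az":0.004,"claw":10},{"x":-31,"y":0,"z":30,"ax":0,"ay":0,"az":0.004,"claw":10},{"x":-31,"y":0,"z":70,"ax":0,"ay":0,"az":0.004,"claw":10},{"x":-31,"y":0,"z":90,"ax":0,"ay":0,"az":0.004,"claw":10},{"x":-31,"y":0,"z":100,"ax":0,"ay":0,"az":0.004,"claw":10},{"x":-31,"y":0,"z":100,"ax":0,"ay":0,"az":0.004,"claw":10},{"x":-31,"y":0,"z":100,"ax":0,"ay":0,"az":0.004,"claw":10}]';  python3 -c "
from h import *
plan([*k2w(.035,.055)[:2],.067],1.711)
"
```

```text
clock: 9.43
ee_pos: [0.5222, -0.0093, 0.0983]
orientation: [2.06, 2.371, 0.001]
wrist_force: [-0.1, -0.1, -0.8]
grip_width: 0.0281
t 9.43 from [ 0.5222 -0.0093  0.0983] xyz [-1.6  1.5 31.3] a [ 0.001  0.    -0.   ] rows~0.8
```

```bash
python3 -m crank '[{"x":-1.6,"y":1.5,"z":15,"ax":0,"ay":0,"az":0,"claw":10},{"x":-1.6,"y":1.5,"z":25,"ax":0,"ay":0,"az":0,"claw":10},{"x":-1.6,"y":1.5,"z":31,"ax":0,"ay":0,"az":0,"claw":10},{"x":-1.6,"y":1.5,"z":32,"ax":0,"ay":0,"az":0,"claw":10},{"x":-1.6,"y":1.5,"z":32,"ax":0,"ay":0,"az":0,"claw":10}]'; python3 -m crank '[{"x":0,"y":0,"z":0,"ax":0,"ay":0,"az":0,"claw":50},{"x":0,"y":0,"z":0,"ax":0,"ay":0,"az":0,"claw":50},{"x":0,"y":0,"z":0,"ax":0,"ay":0,"az":0,"claw":50},{"x":0,"y":0,"z":-20,"ax":0,"ay":0,"az":0,"claw":50},{"x":0,"y":0,"z":-60,"ax":0,"ay":0,"az":0,"claw":60},{"x":0,"y":0,"z":-100,"ax":0,"ay":0,"az":0,"claw":60},{"x":20,"y":0,"z":-140,"ax":0,"ay":0,"az":0,"claw":60},{"x":60,"y":0,"z":-140,"ax":0,"ay":0,"az":0,"claw":60},{"x":100,"y":0,"z":-140,"ax":0,"ay":0,"az":0,"claw":60}]';  python3 -c "
from h import *
shot('w5')
plan([.5215,.215,.12],1.55)
"
```

```text
clock: 9.85
ee_pos: [0.5237, -0.0106, 0.0659]
orientation: [2.061, 2.371, 0.001]
wrist_force: [-0.1, 0.5, -0.6]
grip_width: 0.0281
clock: 10.6
ee_pos: [0.5102, 0.089, 0.2082]
orientation: [2.062, 2.366, 0.006]
wrist_force: [0.3, -0.1, -1.1]
grip_width: 0.0566
t 10.65 from [0.5085 0.095  0.2068] xyz [116.8  29.6  87.1] a [ 0.003 -0.002  0.162] rows~3.6
```

View pics/w5.png

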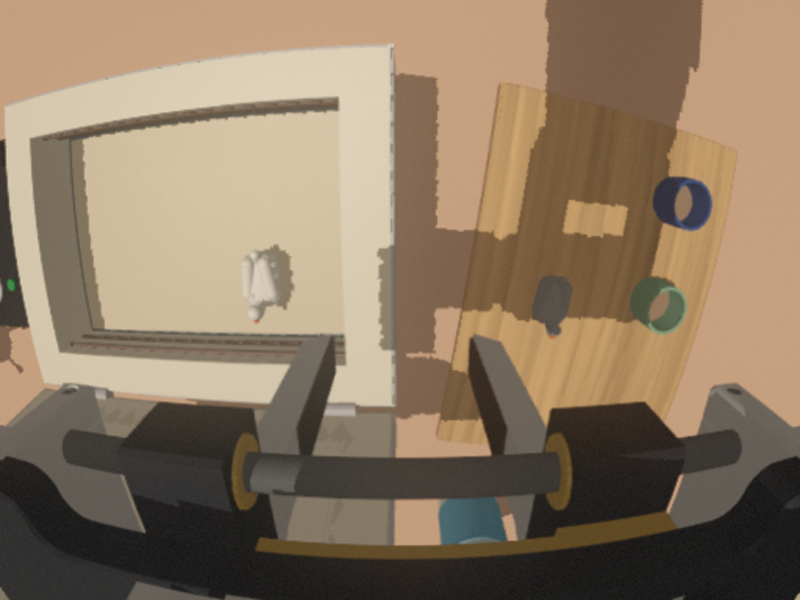

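White swan stands upright in the kiln (258,285). Grey swan next.

```bash
cat >> h.py <<'E'
def meas(name,x,y,r=.045,lo=.022,hi=.041):
    shot(name);c=load(name);X,ok=wcloud(c)
    P=X[ok&(np.hypot(X[...,0]-x,X[...,1]-y)<r)&(X[...,2]>lo)&(X[...,2]<hi)][:,:2]
    print(len(P),cv2.minAreaRect((P*1000).astype(np.float32)))
E
python3 -m crank '[{"x":117,"y":30,"z":10,"ax":0,"ay":0,"az":0.16,"claw":60},{"x":117,"y":30,"z":60,"ax":0,"ay":0,"az":0.16,"claw":60},{"x":117,"y":30,"z":87,"ax":0,"ay":0,"az":0.16,"claw":60},{"x":117,"y":30,"z":87,"ax":0,"ay":0,"az":0.16,"claw":60},{"x":117,"y":30,"z":87,"ax":0,"ay":0,"az":0.16,"claw":60},{"x":117,"y":30,"z":87,"ax":0,"ay":0,"az":0.16,"claw":60}]';  python3 -c "
from h import *
meas('w6',.5215,.215)
plan([.5215,.215,.027],1.53)
"
```

```text
clock: 11.15
ee_pos: [0.5222, 0.2088, 0.1171]
orientation: [-2.241, -2.2, 0.004]
wrist_force: [1.1, -0.3, -0.7]
grip_width: 0.0561
1220 ((519.7605590820312, 214.82420349121094), (27.811914443969727, 41.27029800415039), 85.26851654052734)
t 11.20 from [0.523  0.2082 0.1187] xyz [ 6.8 -1.7 91.7] a [-0.     0.     0.021] rows~2.2
```

```bash
python3 -m crank '[{"x":6.5,"y":-2.3,"z":35,"ax":0,"ay":0,"az":0.06,"claw":60},{"x":6.5,"y":-2.3,"z":65,"ax":0,"ay":0,"az":0.06,"claw":60},{"x":6.5,"y":-2.3,"z":85,"ax":0,"ay":0,"az":0.06,"claw":60},{"x":6.5,"y":-2.3,"z":91,"ax":0,"ay":0,"az":0.06,"claw":60},{"x":6.5,"y":-2.3,"z":91,"ax":0,"ay":0,"az":0.06,"claw":60},{"x":6.5,"y":-2.3,"z":91,"ax":0,"ay":0,"az":0.06,"claw":10},{"x":6.5,"y":-2.3,"z":91,"ax":0,"ay":0,"az":0.06,"claw":10},{"x":6.5,"y":-2.3,"z":91,"ax":0,"ay":0,"az":0.06,"claw":10},{"x":6.5,"y":-2.3,"z":91,"ax":0,"ay":0,"az":0.06,"claw":10},{"x":6.5,"y":-2.3,"z":91,"ax":0,"ay":0,"az":0.06,"claw":10}]';  python3 -c "
from h import *
plan([*k2w(.035,-.05)[:2],.2],1.711)
"
```

```text
clock: 12.03
ee_pos: [0.5211, 0.215, 0.0281]
orientation: [2.309, 2.13, 0.002]
wrist_force: [-1.6, -1.3, 7.1]
grip_width: 0.028
t 12.03 from [0.5211 0.215  0.0281] xyz [-327.1   44.1 -172. ] a [ 0.001 -0.    -0.221] rows~8.9
```

```bash
python3 -m crank '[{"x":0,"y":0,"z":-35,"ax":0,"ay":0,"az":-0.05,"claw":10},{"x":0,"y":0,"z":-75,"ax":0,"ay":0,"az":-0.15,"claw":10},{"x":-15,"y":0,"z":-115,"ax":0,"ay":0,"az":-0.22,"claw":10},{"x":-40,"y":5,"z":-150,"ax":0,"ay":0,"az":-0.22,"claw":10},{"x":-80,"y":10,"z":-172,"ax":0,"ay":0,"az":-0.22,"claw":10},{"x":-120,"y":16,"z":-172,"ax":0,"ay":0,"az":-0.22,"claw":10},{"x":-160,"y":22,"z":-172,"ax":0,"ay":0,"az":-0.22,"claw":10},{"x":-200,"y":27,"z":-172,"ax":0,"ay":0,"az":-0.22,"claw":10},{"x":-240,"y":33,"z":-172,"ax":0,"ay":0,"az":-0.22,"claw":10},{"x":-280,"y":38,"z":-172,"ax":0,"ay":0,"az":-0.22,"claw":10}]'; python3 -m crank '[{"x":-47,"y":-3,"z":0,"ax":0,"ay":0,"az":0,"claw":10},{"x":-47,"y":-3,"z":10,"ax":0,"ay":0,"az":0,"claw":10},{"x":-47,"y":-3,"z":50,"ax":0,"ay":0,"az":0,"claw":10},{"x":-47,"y":-3,"z":80,"ax":0,"ay":0,"az":0,"claw":10},{"x":-47,"y":-3,"z":100,"ax":0,"ay":0,"az":0,"claw":10},{"x":-47,"y":-3,"z":100,"ax":0,"ay":0,"az":0,"claw":10},{"x":-47,"y":-3,"z":100,"ax":0,"ay":0,"az":0,"claw":10}]';  python3 -c "
from h import *
plan([*k2w(.035,-.05)[:2],.066],1.711)
"
```

```text
clock: 12.87
ee_pos: [0.5359, -0.0693, 0.1997]
orientation: [2.061, 2.371, 0.001]
wrist_force: [-0.5, 0.0, -0.6]
grip_width: 0.0274
clock: 13.45
ee_pos: [0.5396, -0.114, 0.0994]
orientation: [-2.06, -2.37, 0.001]
wrist_force: [-0.0, 0.5, 0.3]
grip_width: 0.0281
t 13.45 from [ 0.5396 -0.114   0.0994] xyz [-0.5 -1.  33.4] a [-0.001 -0.001 -0.   ] rows~0.8
```

```bash
python3 -m crank '[{"x":0,"y":-1,"z":15,"ax":0,"ay":0,"az":0,"claw":10},{"x":0,"y":-1,"z":26,"ax":0,"ay":0,"az":0,"claw":10},{"x":0,"y":-1,"z":32.5,"ax":0,"ay":0,"az":0,"claw":10},{"x":0,"y":-1,"z":33,"ax":0,"ay":0,"az":0,"claw":10},{"x":0,"y":-1,"z":33,"ax":0,"ay":0,"az":0,"claw":10}]'; python3 -m crank '[{"x":0,"y":0,"z":0,"ax":0,"ay":0,"az":0,"claw":50},{"x":0,"y":0,"z":0,"ax":0,"ay":0,"az":0,"claw":50},{"x":0,"y":0,"z":0,"ax":0,"ay":0,"az":0,"claw":50},{"x":0,"y":0,"z":-20,"ax":0,"ay":0,"az":0,"claw":50},{"x":0,"y":0,"z":-60,"ax":0,"ay":0,"az":0,"claw":60},{"x":0,"y":0,"z":-100,"ax":0,"ay":0,"az":0,"claw":80},{"x":20,"y":0,"z":-140,"ax":0,"ay":0,"az":0,"claw":80},{"x":60,"y":0,"z":-140,"ax":0,"ay":0,"az":0,"claw":80},{"x":100,"y":0,"z":-140,"ax":0,"ay":0,"az":0,"claw":80},{"x":140,"y":0,"z":-140,"ax":0,"ay":0,"az":0,"claw":80}]';  python3 -c "
from h import *
plan([.512,.313,.15],1.57)
"
```

```text
clock: 13.87
ee_pos: [0.539, -0.1144, 0.0668]
orientation: [2.061, 2.371, 0.0]
wrist_force: [-0.2, -0.5, -0.2]
grip_width: 0.0278
clock: 14.7
ee_pos: [0.5189, 0.0256, 0.2074]
orientation: [2.062, 2.369, 0.002]
wrist_force: [1.3, 0.7, -0.6]
grip_width: 0.0749
t 14.70 from [0.5189 0.0256 0.2074] xyz [285.6  32.7  57.4] a [0.002 0.    0.139] rows~7.0
```

```bash
python3 -m crank '[{"x":280,"y":32,"z":0,"ax":0,"ay":0,"az":0.14,"claw":80},{"x":280,"y":32,"z":0,"ax":0,"ay":0,"az":0.14,"claw":80},{"x":280,"y":32,"z":0,"ax":0,"ay":0,"az":0.14,"claw":80},{"x":280,"y":32,"z":30,"ax":0,"ay":0,"az":0.14,"claw":80},{"x":280,"y":32,"z":60,"ax":0,"ay":0,"az":0.14,"claw":80},{"x":280,"y":32,"z":60,"ax":0,"ay":0,"az":0.14,"claw":80},{"x":280,"y":32,"z":60,"ax":0,"ay":0,"az":0.14,"claw":80},{"x":280,"y":32,"z":60,"ax":0,"ay":0,"az":0.14,"claw":80},{"x":280,"y":32,"z":60,"ax":0,"ay":0,"az":0.14,"claw":80}]';  python3 -c "
from h import *
meas('w7',.512,.313,.045,.025,.055)
plan([.512,.313,.032],1.57)
"
```

```text
clock: 15.45
ee_pos: [0.511, 0.3077, 0.145]
orientation: [-2.218, -2.224, 0.003]
wrist_force: [0.0, -0.7, 0.9]
grip_width: 0.0753
969 ((511.60748291015625, 313.7170104980469), (42.46630859375, 42.222251892089844), 0.7515298128128052)
t 15.50 from [0.5117 0.3063 0.1461] xyz [  6.8   0.4 114.1] a [-0.001  0.001  0.002] rows~2.7
```

View pics/w7.png

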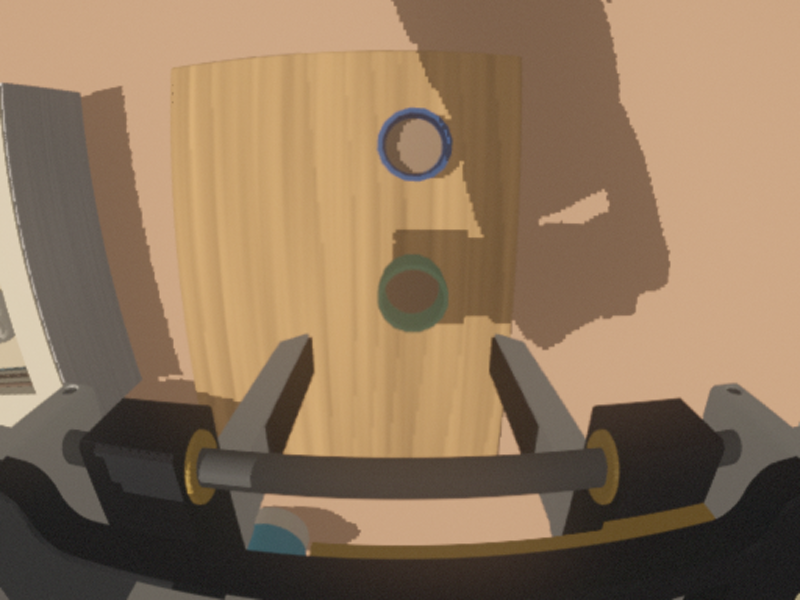

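Green pot at (412,292) between the fingers; blue at (415,145), both unmoved.

```bash
python3 -m crank '[{"x":7.2,"y":0,"z":35,"ax":0,"ay":0,"az":0,"claw":80},{"x":7.2,"y":0,"z":75,"ax":0,"ay":0,"az":0,"claw":80},{"x":7.2,"y":0,"z":105,"ax":0,"ay":0,"az":0,"claw":80},{"x":7.2,"y":0,"z":114,"ax":0,"ay":0,"az":0,"claw":80},{"x":7.2,"y":0,"z":114,"ax":0,"ay":0,"az":0,"claw":80},{"x":7.2,"y":0,"z":114,"ax":0,"ay":0,"az":0,"claw":30},{"x":7.2,"y":0,"z":114,"ax":0,"ay":0,"az":0,"claw":30},{"x":7.2,"y":0,"z":114,"ax":0,"ay":0,"az":0,"claw":30},{"x":7.2,"y":0,"z":114,"ax":0,"ay":0,"az":0,"claw":30},{"x":7.2,"y":0,"z":114,"ax":0,"ay":0,"az":0,"claw":30}]';  python3 -c "
from h import *
plan([*k2w(-.035,.055)[:2],.2],1.711)
"
```

```text
clock: 16.33
ee_pos: [0.5124, 0.3134, 0.0334]
orientation: [2.222, 2.221, 0.002]
wrist_force: [-0.8, 0.3, 0.1]
grip_width: 0.045
t 16.33 from [0.5124 0.3134 0.0334] xyz [-333.7  -57.3 -167. ] a [ 0.001 -0.001 -0.141] rows~9.1
```

```bash
python3 -m crank '[{"x":0,"y":0,"z":-35,"ax":0,"ay":0,"az":-0.05,"claw":30},{"x":0,"y":0,"z":-75,"ax":0,"ay":0,"az":-0.14,"claw":30},{"x":-15,"y":0,"z":-115,"ax":0,"ay":0,"az":-0.14,"claw":30},{"x":-40,"y":-5,"z":-147,"ax":0,"ay":0,"az":-0.14,"claw":30},{"x":-80,"y":-14,"z":-167,"ax":0,"ay":0,"az":-0.14,"claw":30},{"x":-120,"y":-20,"z":-167,"ax":0,"ay":0,"az":-0.14,"claw":30},{"x":-160,"y":-28,"z":-167,"ax":0,"ay":0,"az":-0.14,"claw":30},{"x":-200,"y":-35,"z":-167,"ax":0,"ay":0,"az":-0.14,"claw":30},{"x":-240,"y":-42,"z":-167,"ax":0,"ay":0,"az":-0.14,"claw":30},{"x":-280,"y":-50,"z":-167,"ax":0,"ay":0,"az":-0.14,"claw":30}]'; python3 -m crank '[{"x":-53,"y":0,"z":0,"ax":0,"ay":0,"az":0,"claw":30},{"x":-53,"y":0,"z":0,"ax":0,"ay":0,"az":0,"claw":30},{"x":-53,"y":0,"z":40,"ax":0,"ay":0,"az":0,"claw":30},{"x":-53,"y":0,"z":75,"ax":0,"ay":0,"az":0,"claw":30},{"x":-53,"y":0,"z":95,"ax":0,"ay":0,"az":0,"claw":30},{"x":-53,"y":0,"z":95,"ax":0,"ay":0,"az":0,"claw":30},{"x":-53,"y":0,"z":95,"ax":0,"ay":0,"az":0,"claw":30}]';  python3 -c "
from h import *
plan([*k2w(-.035,.055)[:2],.0715],1.711)
"
```

```text
clock: 17.17
ee_pos: [0.4611, 0.0315, 0.1998]
orientation: [2.06, 2.371, 0.001]
wrist_force: [0.2, 0.2, -0.1]
grip_width: 0.0432
clock: 17.75
ee_pos: [0.4692, -0.0191, 0.1046]
orientation: [-2.06, -2.37, 0.001]
wrist_force: [0.8, -1.0, -0.6]
grip_width: 0.0431
t 17.75 from [ 0.4692 -0.0191  0.1046] xyz [  0.7 -14.6  33.1] a [-0.001 -0.    -0.001] rows~0.9
```

```bash
python3 -m crank '[{"x":0.7,"y":-14.6,"z":0,"ax":0,"ay":0,"az":0,"claw":30},{"x":0.7,"y":-14.6,"z":15,"ax":0,"ay":0,"az":0,"claw":30},{"x":0.7,"y":-14.6,"z":26,"ax":0,"ay":0,"az":0,"claw":30},{"x":0.7,"y":-14.6,"z":32,"ax":0,"ay":0,"az":0,"claw":30},{"x":0.7,"y":-14.6,"z":33,"ax":0,"ay":0,"az":0,"claw":30},{"x":0.7,"y":-14.6,"z":33,"ax":0,"ay":0,"az":0,"claw":30}]'; python3 -m crank '[{"x":0,"y":0,"z":0,"ax":0,"ay":0,"az":0,"claw":65},{"x":0,"y":0,"z":0,"ax":0,"ay":0,"az":0,"claw":65},{"x":0,"y":0,"z":0,"ax":0,"ay":0,"az":0,"claw":65},{"x":0,"y":0,"z":-20,"ax":0,"ay":0,"az":0,"claw":65},{"x":0,"y":0,"z":-60,"ax":0,"ay":0,"az":0,"claw":65},{"x":0,"y":0,"z":-100,"ax":0,"ay":0,"az":0,"claw":80},{"x":20,"y":0,"z":-130,"ax":0,"ay":0,"az":0,"claw":80},{"x":60,"y":0,"z":-130,"ax":0,"ay":0,"az":0,"claw":80},{"x":100,"y":0,"z":-130,"ax":0,"ay":0,"az":0,"claw":80},{"x":140,"y":0,"z":-130,"ax":0,"ay":0,"az":0,"claw":80}]';  python3 -c "
from h import *
plan([.424,.313,.15],1.57)
"
```

```text
clock: 18.25
ee_pos: [0.4554, -0.0205, 0.0725]
orientation: [2.06, 2.37, 0.001]
wrist_force: [0.2, -0.5, -0.6]
grip_width: 0.0434
clock: 19.08
ee_pos: [0.4348, 0.1194, 0.2022]
orientation: [2.062, 2.369, 0.002]
wrist_force: [1.3, -0.1, -0.2]
grip_width: 0.0749
t 19.08 from [0.4348 0.1194 0.2022] xyz [193.2  15.8  52.2] a [ 0.002 -0.     0.139] rows~4.8
```

```bash
python3 -m crank '[{"x":190,"y":16,"z":0,"ax":0,"ay":0,"az":0.14,"claw":80},{"x":190,"y":16,"z":30,"ax":0,"ay":0,"az":0.14,"claw":80},{"x":190,"y":16,"z":55,"ax":0,"ay":0,"az":0.14,"claw":80},{"x":190,"y":16,"z":55,"ax":0,"ay":0,"az":0.14,"claw":80},{"x":190,"y":16,"z":55,"ax":0,"ay":0,"az":0.14,"claw":80},{"x":190,"y":16,"z":55,"ax":0,"ay":0,"az":0.14,"claw":80},{"x":190,"y":16,"z":55,"ax":0,"ay":0,"az":0.14,"claw":80},{"x":190,"y":16,"z":55,"ax":0,"ay":0,"az":0.14,"claw":80}]';  python3 -c "
from h import *
meas('w8',.424,.313,.045,.025,.055)
plan([.424,.313,.032],1.57)
"
```

```text
clock: 19.75
ee_pos: [0.4247, 0.308, 0.1467]
orientation: [2.222, 2.221, 0.0]
wrist_force: [0.2, -0.7, 0.4]
grip_width: 0.0748
946 ((420.7892150878906, 313.9632263183594), (42.54238510131836, 42.915504455566406), 65.18233489990234)
t 19.80 from [0.425  0.3077 0.147 ] xyz [  5.3  -1.1 115. ] a [ 0.001 -0.    -0.   ] rows~2.8
```

```bash
python3 -m crank '[{"x":6,"y":-3.5,"z":35,"ax":0,"ay":0,"az":0,"claw":80},{"x":6,"y":-3.5,"z":75,"ax":0,"ay":0,"az":0,"claw":80},{"x":6,"y":-3.5,"z":105,"ax":0,"ay":0,"az":0,"claw":80},{"x":6,"y":-3.5,"z":115,"ax":0,"ay":0,"az":0,"claw":80},{"x":6,"y":-3.5,"z":115,"ax":0,"ay":0,"az":0,"claw":80},{"x":6,"y":-3.5,"z":115,"ax":0,"ay":0,"az":0,"claw":30},{"x":6,"y":-3.5,"z":115,"ax":0,"ay":0,"az":0,"claw":30},{"x":6,"y":-3.5,"z":115,"ax":0,"ay":0,"az":0,"claw":30},{"x":6,"y":-3.5,"z":115,"ax":0,"ay":0,"az":0,"claw":30},{"x":6,"y":-3.5,"z":115,"ax":0,"ay":0,"az":0,"claw":30}]';  python3 -c "
from h import *
plan([*k2w(-.035,-.05)[:2],.2],1.711)
"
```

```text
clock: 20.63
ee_pos: [0.4215, 0.3146, 0.0322]
orientation: [2.222, 2.221, 0.002]
wrist_force: [0.6, 0.1, -0.7]
grip_width: 0.0454
t 20.63 from [0.4215 0.3146 0.0322] xyz [-438.9   48.2 -168.1] a [ 0.001 -0.001 -0.141] rows~11.3
```

```bash
python3 -m crank '[{"x":0,"y":0,"z":-35,"ax":0,"ay":0,"az":-0.05,"claw":30},{"x":0,"y":0,"z":-75,"ax":0,"ay":0,"az":-0.14,"claw":30},{"x":-15,"y":0,"z":-115,"ax":0,"ay":0,"az":-0.14,"claw":30},{"x":-40,"y":5,"z":-147,"ax":0,"ay":0,"az":-0.14,"claw":30},{"x":-80,"y":10,"z":-168,"ax":0,"ay":0,"az":-0.14,"claw":30},{"x":-120,"y":14,"z":-168,"ax":0,"ay":0,"az":-0.14,"claw":30},{"x":-160,"y":18,"z":-168,"ax":0,"ay":0,"az":-0.14,"claw":30},{"x":-200,"y":22,"z":-168,"ax":0,"ay":0,"az":-0.14,"claw":30},{"x":-240,"y":26,"z":-168,"ax":0,"ay":0,"az":-0.14,"claw":30},{"x":-280,"y":31,"z":-168,"ax":0,"ay":0,"az":-0.14,"claw":30}]'; python3 -m crank '[{"x":-160,"y":-5,"z":0,"ax":0,"ay":0,"az":0,"claw":30},{"x":-160,"y":-5,"z":0,"ax":0,"ay":0,"az":0,"claw":30},{"x":-160,"y":-5,"z":0,"ax":0,"ay":0,"az":0,"claw":30},{"x":-160,"y":-5,"z":0,"ax":0,"ay":0,"az":0,"claw":30},{"x":-160,"y":-5,"z":30,"ax":0,"ay":0,"az":0,"claw":30},{"x":-160,"y":-5,"z":60,"ax":0,"ay":0,"az":0,"claw":30},{"x":-160,"y":-5,"z":90,"ax":0,"ay":0,"az":0,"claw":30},{"x":-160,"y":-5,"z":90,"ax":0,"ay":0,"az":0,"claw":30},{"x":-160,"y":-5,"z":90,"ax":0,"ay":0,"az":0,"claw":30}]';  python3 -c "
from h import *
plan([*k2w(-.035,-.05)[:2],.071],1.711)
"
```

```text
clock: 21.47
ee_pos: [0.4516, 0.0326, 0.1999]
orientation: [2.06, 2.371, 0.001]
wrist_force: [1.3, -0.1, -1.1]
grip_width: 0.0435
clock: 22.22
ee_pos: [0.469, -0.1246, 0.1094]
orientation: [-2.06, -2.37, 0.001]
wrist_force: [0.6, 0.2, -0.0]
grip_width: 0.0434
t 22.22 from [ 0.469  -0.1246  0.1094] xyz [ 0.1  0.4 38.4] a [-0.002 -0.001 -0.001] rows~0.9
```

Then release, rise, and look down at the chamber from above its front.

```bash
python3 -m crank '[{"x":0,"y":0.5,"z":15,"ax":0,"ay":0,"az":0,"claw":30},{"x":0,"y":0.5,"z":28,"ax":0,"ay":0,"az":0,"claw":30},{"x":0,"y":0.5,"z":36,"ax":0,"ay":0,"az":0,"claw":30},{"x":0,"y":0.5,"z":38,"ax":0,"ay":0,"az":0,"claw":30},{"x":0,"y":0.5,"z":38,"ax":0,"ay":0,"az":0,"claw":30}]'; python3 -m crank '[{"x":0,"y":0,"z":0,"ax":0,"ay":0,"az":0,"claw":65},{"x":0,"y":0,"z":0,"ax":0,"ay":0,"az":0,"claw":65},{"x":0,"y":0,"z":0,"ax":0,"ay":0,"az":0,"claw":65},{"x":0,"y":0,"z":-20,"ax":0,"ay":0,"az":0,"claw":65},{"x":0,"y":0,"z":-60,"ax":0,"ay":0,"az":0,"claw":65},{"x":0,"y":0,"z":-100,"ax":0,"ay":0,"az":0,"claw":50},{"x":20,"y":10,"z":-130,"ax":0,"ay":0,"az":0,"claw":20},{"x":50,"y":25,"z":-160,"ax":0,"ay":0,"az":0,"claw":0},{"x":50,"y":40,"z":-190,"ax":0,"ay":0,"az":0,"claw":0},{"x":50,"y":40,"z":-190,"ax":0,"ay":0,"az":0,"claw":0}]';  python3 -c "
from h import *
shot('w9'); plan([*k2w(-.035,-.05)[:2],.071],1.711)
c=load('w9');X,ok=wcloud(c);np.set_printoptions(precision=4,suppress=True)
for n,x,y,h in [('ws',.035,.055,.078),('gs',.035,-.05,.078),('green',-.035,.055,.09),('blue',-.035,-.05,.09)]:
    p=k2w(x,y);P=X[ok&(np.hypot(X[...,0]-p[0],X[...,1]-p[1])<.033)&(X[...,2]>.062)&(X[...,2]<h)]
    K=np.array([w2k(q) for q in P]);r=cv2.minAreaRect((K*1000).astype(np.float32));print(n,len(P),r)
"
```

```text
clock: 22.63
ee_pos: [0.4703, -0.1247, 0.0723]
orientation: [2.06, 2.37, 0.001]
wrist_force: [0.5, -0.5, -0.7]
grip_width: 0.0438
clock: 23.47
ee_pos: [0.5053, -0.0684, 0.2677]
orientation: [2.053, 2.367, 0.008]
wrist_force: [0.1, -0.1, 0.1]
grip_width: 0.0312
t 23.52 from [ 0.5039 -0.069   0.2644] xyz [-49.6 -43.1 193.2] a [0.005 0.002 0.001] rows~4.9
ws 568 ((35.036556243896484, 54.89657974243164), (28.01346778869629, 43.388851165771484), 88.02237701416016)
gs 537 ((35.45428466796875, -49.604427337646484), (26.31849479675293, 43.69087219238281), 88.88396453857422)
green 498 ((-34.752994537353516, 53.99846267700195), (42.43895721435547, 41.64085388183594), 47.28811264038086)
blue 481 ((-33.84396743774414, -50.35917663574219), (41.58423614501953, 42.742584228515625), 43.169891357421875)
```

View pics/w9.png

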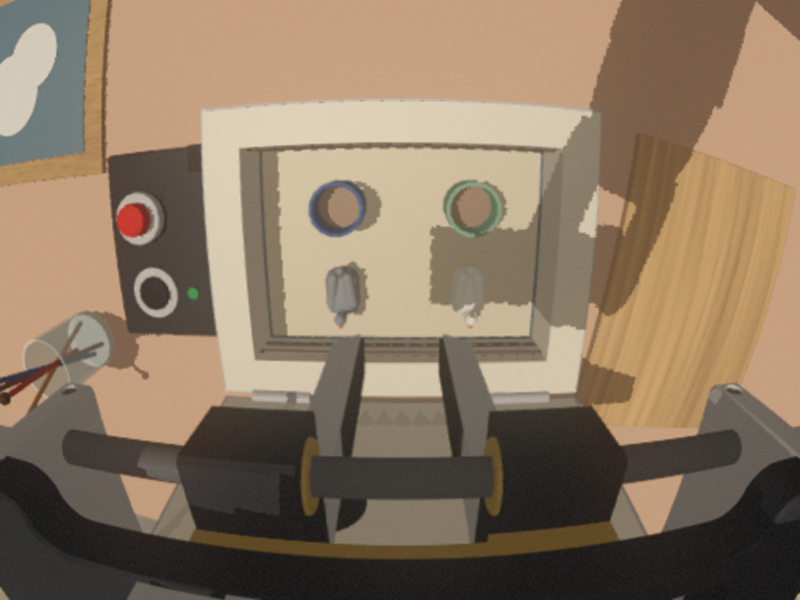

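All four pieces stand as planned: blue (337,208), green (473,208), grey swan (342,290), white swan (468,290). Measured within 1 mm of the layout. Now I go over the top of the lid to get behind it.

```bash
python3 -m crank '[{"x":0,"y":0,"z":-40,"ax":0,"ay":0,"az":0,"claw":0},{"x":0,"y":0,"z":-80,"ax":0,"ay":0,"az":0,"claw":0},{"x":0,"y":0,"z":-120,"ax":0,"ay":0,"az":0,"claw":0},{"x":0,"y":0,"z":-160,"ax":0,"ay":0,"az":0,"claw":0},{"x":0,"y":40,"z":-160,"ax":0,"ay":0,"az":0,"claw":0},{"x":0,"y":80,"z":-160,"ax":0,"ay":0,"az":0,"claw":0},{"x":0,"y":80,"z":-160,"ax":0,"ay":0,"az":0,"claw":0}]';  python3 -c "
from h import *
plan([*k2w(.225,0)[:2],.415],1.711)
shot('s10','scene')"
```

```text
clock: 24.1
ee_pos: [0.5862, -0.0584, 0.4152]
orientation: [-2.056, -2.366, 0.007]
wrist_force: [-0.2, 0.0, -3.0]
grip_width: 0.0003
t 24.10 from [ 0.5862 -0.0584  0.4152] xyz [  1.  135.   -0.8] a [-0.008 -0.003 -0.   ] rows~3.2
```

View pics/s10.png

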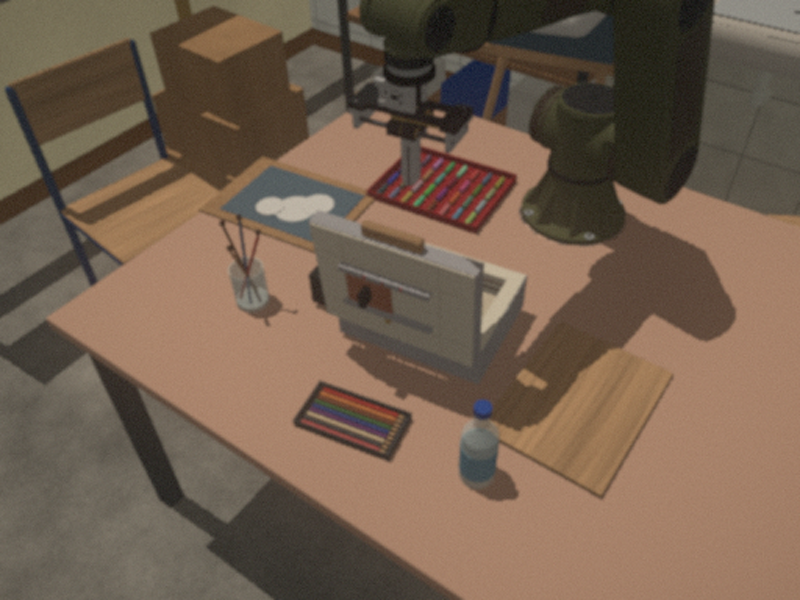

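The lid stands upright and the fingers are well above it, at (412,170). I go on over and behind.

```bash
python3 -m crank '[{"x":0,"y":40,"z":0,"ax":0,"ay":0,"az":0,"claw":0},{"x":0,"y":80,"z":0,"ax":0,"ay":0,"az":0,"claw":0},{"x":0,"y":120,"z":0,"ax":0,"ay":0,"az":0,"claw":0},{"x":0,"y":135,"z":0,"ax":0,"ay":0,"az":0,"claw":0},{"x":0,"y":135,"z":0,"ax":0,"ay":0,"az":0,"claw":0},{"x":0,"y":135,"z":0,"ax":0,"ay":0,"az":0,"claw":0}]';  python3 -c "
from h import *
plan([*k2w(.225,0)[:2],.315],1.711)"
```

```text
clock: 24.65
ee_pos: [0.7164, -0.04, 0.4185]
orientation: [-2.059, -2.369, 0.003]
wrist_force: [0.3, -0.0, 0.1]
grip_width: 0.0005
t 24.65 from [ 0.7164 -0.04    0.4185] xyz [  0.9   3.9 103.5] a [-0.003 -0.001 -0.001] rows~2.5
```

```bash
python3 -m crank '[{"x":0,"y":4,"z":40,"ax":0,"ay":0,"az":0,"claw":0},{"x":0,"y":4,"z":80,"ax":0,"ay":0,"az":0,"claw":0},{"x":0,"y":4,"z":103,"ax":0,"ay":0,"az":0,"claw":0},{"x":0,"y":-10,"z":103,"ax":0,"ay":0,"az":0,"claw":0},{"x":0,"y":-25,"z":103,"ax":0,"ay":0,"az":0,"claw":0},{"x":0,"y":-35,"z":103,"ax":0,"ay":0,"az":0,"claw":0},{"x":0,"y":-42,"z":103,"ax":0,"ay":0,"az":0,"claw":0},{"x":0,"y":-48,"z":103,"ax":0,"ay":0,"az":0,"claw":0},{"x":0,"y":-48,"z":103,"ax":0,"ay":0,"az":0,"claw":0}]';  python3 -c "
from h import *
plan([*k2w(.1267,0)[:2],.319],1.711)
from cell import get_state;s=get_state();print(w2k(s['ee_pos']),s['wrist_force'])"
```

```text
clock: 25.4
ee_pos: [0.6664, -0.0469, 0.3198]
orientation: [2.061, 2.369, 0.002]
wrist_force: [2.8, -0.0, 2.7]
grip_width: 0.0004
t 25.40 from [ 0.6664 -0.0469  0.3198] xyz [  0.7 -44.3   0.8] a [ 0.002  0.001 -0.001] rows~1.1
[ 0.1709783  -0.00076765] [ 2.80461906 -0.0180136   2.71786003]
```

```bash
python3 -m crank '[{"x":0,"y":-12,"z":1,"ax":0,"ay":0,"az":0,"claw":0},{"x":0,"y":-24,"z":2,"ax":0,"ay":0,"az":0,"claw":0},{"x":0,"y":-44,"z":1,"ax":0,"ay":0,"az":0,"claw":0},{"x":0,"y":-65,"z":2,"ax":0,"ay":0,"az":0,"claw":0},{"x":0,"y":-86,"z":5,"ax":0,"ay":0,"az":0,"claw":0},{"x":0,"y":-106,"z":10,"ax":0,"ay":0,"az":0,"claw":0},{"x":0,"y":-125,"z":17,"ax":0,"ay":0,"az":0,"claw":0},{"x":0,"y":-144,"z":26,"ax":0,"ay":0,"az":0,"claw":0},{"x":0,"y":-162,"z":37,"ax":0,"ay":0,"az":0,"claw":0}]';  python3 -c "
from h import *
plan([*k2w(-.023,0)[:2],.2565],1.711)
shot('s11','scene')
from cell import get_state;s=get_state();print(w2k(s['ee_pos']),s['wrist_force'])"
```

```text
clock: 26.15
ee_pos: [0.5063, -0.069, 0.2813]
orientation: [2.06, 2.37, 0.002]
wrist_force: [3.9, 0.5, -0.1]
grip_width: 0.0001
t 26.15 from [ 0.5063 -0.069   0.2813] xyz [  0.3 -32.4  24.8] a [ 0.002  0.    -0.001] rows~1.0
[ 0.00676551 -0.00010809] [-2.17070863 -0.43281931 -0.80493935]
```

View pics/s11.png

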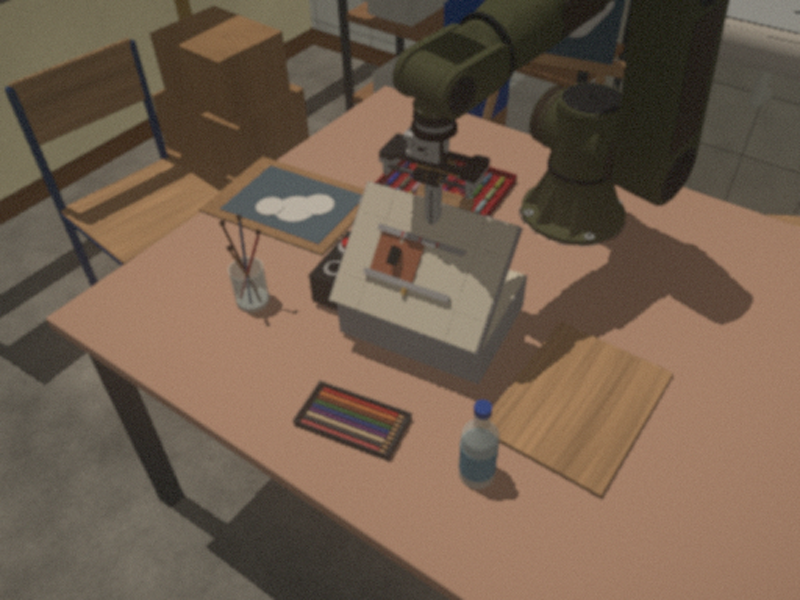

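Lid following the fingertip (432,222), about half down. Continuing.

```bash
python3 -m crank '[{"x":0,"y":-16,"z":12,"ax":0,"ay":0,"az":0,"claw":0},{"x":0,"y":-32,"z":26,"ax":0,"ay":0,"az":0,"claw":0},{"x":0,"y":-45,"z":42,"ax":0,"ay":0,"az":0,"claw":0},{"x":0,"y":-58,"z":59,"ax":0,"ay":0,"az":0,"claw":0},{"x":0,"y":-68,"z":77,"ax":0,"ay":0,"az":0,"claw":0},{"x":0,"y":-77,"z":96,"ax":0,"ay":0,"az":0,"claw":0},{"x":0,"y":-83,"z":116,"ax":0,"ay":0,"az":0,"claw":0},{"x":0,"y":-88,"z":128,"ax":0,"ay":0,"az":0,"claw":0},{"x":0,"y":-88,"z":134,"ax":0,"ay":0,"az":0,"claw":0},{"x":0,"y":-88,"z":134,"ax":0,"ay":0,"az":0,"claw":0}]';  python3 -c "
from h import *
from cell import get_state;s=get_state();print(w2k(s['ee_pos']),s['ee_pos'],s['wrist_force'])"
```

```text
clock: 27.03
ee_pos: [0.4202, -0.0813, 0.1476]
orientation: [-2.061, -2.37, 0.001]
wrist_force: [-1.8, -0.2, 1.7]
grip_width: 0.0002
[-0.07762464 -0.00042438] [ 0.42019406 -0.08125221  0.14756425] [-1.83277651 -0.1994527   1.74484865]
```

Press on a little, watching the force, then back off and measure the lid.

```bash
python3 -m crank '[{"x":0,"y":0,"z":1,"ax":0,"ay":0,"az":0,"claw":0},{"x":0,"y":0,"z":2,"ax":0,"ay":0,"az":0,"claw":0},{"x":0,"y":0,"z":2,"ax":0,"ay":0,"az":0,"claw":0},{"x":0,"y":0,"z":2,"ax":0,"ay":0,"az":0,"claw":0}]'; python3 -m crank '[{"x":0,"y":0,"z":1,"ax":0,"ay":0,"az":0,"claw":0},{"x":0,"y":0,"z":1.5,"ax":0,"ay":0,"az":0,"claw":0},{"x":0,"y":0,"z":1.5,"ax":0,"ay":0,"az":0,"claw":0}]'
```

```text
clock: 27.37
ee_pos: [0.4206, -0.0813, 0.147]
orientation: [2.061, 2.371, -0.0]
wrist_force: [-11.2, 0.8, 22.6]
grip_width: 0.0006
clock: 27.62
ee_pos: [0.4207, -0.0813, 0.1468]
orientation: [2.06, 2.37, 0.0]
wrist_force: [-19.3, 3.3, 42.1]
grip_width: 0.0004
```

```bash
python3 -m crank '[{"x":0,"y":0,"z":-5,"ax":0,"ay":0,"az":0,"claw":0},{"x":0,"y":0,"z":-40,"ax":0,"ay":0,"az":0,"claw":0},{"x":-20,"y":20,"z":-80,"ax":0,"ay":0,"az":0,"claw":50},{"x":-45,"y":50,"z":-85,"ax":0,"ay":0,"az":0,"claw":50},{"x":-45,"y":78,"z":-85,"ax":0,"ay":0,"az":0,"claw":50},{"x":-45,"y":78,"z":-85,"ax":0,"ay":0,"az":0,"claw":50},{"x":-45,"y":78,"z":-85,"ax":0,"ay":0,"az":0,"claw":50}]'; python3 -c "
from h import *
shot('w12');plan([*k2w(0,-.045)[:2],.161],1.711)
c=load('w12');X,ok=wcloud(c)
K=X.copy();d=X[...,:2]-KO;co,si=np.cos(KY),np.sin(KY);K[...,0]=co*d[...,0]+si*d[...,1];K[...,1]=-si*d[...,0]+co*d[...,1]
m=ok&(X[...,2]>.155)&(X[...,2]<.175)&(abs(K[...,0])<.03)&(abs(K[...,1]+.045)<.03);P=K[m];print(len(P),P.min(0),P.max(0),np.median(P,axis=0))
for a,b in((-.11,-.06),(.06,.1)):
  m=ok&(K[...,0]>a)&(K[...,0]<b)&(abs(K[...,1])<.12)&(abs(K[...,2]-.136)<.03);print(m.sum(),np.median(K[m],axis=0))
"
```

```text
clock: 28.2
ee_pos: [0.5043, -0.1148, 0.2281]
orientation: [-2.06, -2.37, 0.001]
wrist_force: [-0.3, 0.3, -0.6]
grip_width: 0.0302
t 28.25 from [ 0.5036 -0.1147  0.2283] xyz [ 0.1 -0.2 67.3] a [-0.001 -0.001 -0.   ] rows~1.6
681 [-0.01595779 -0.05279141  0.15501755] [ 0.01660449 -0.03937553  0.17124642] [-0.00188075 -0.04606114  0.1688912 ]
14078 [-0.08504864 -0.01023575  0.13607613]
3679 [ 0.07351209 -0.02335649  0.13584632]
```

View pics/w12.png

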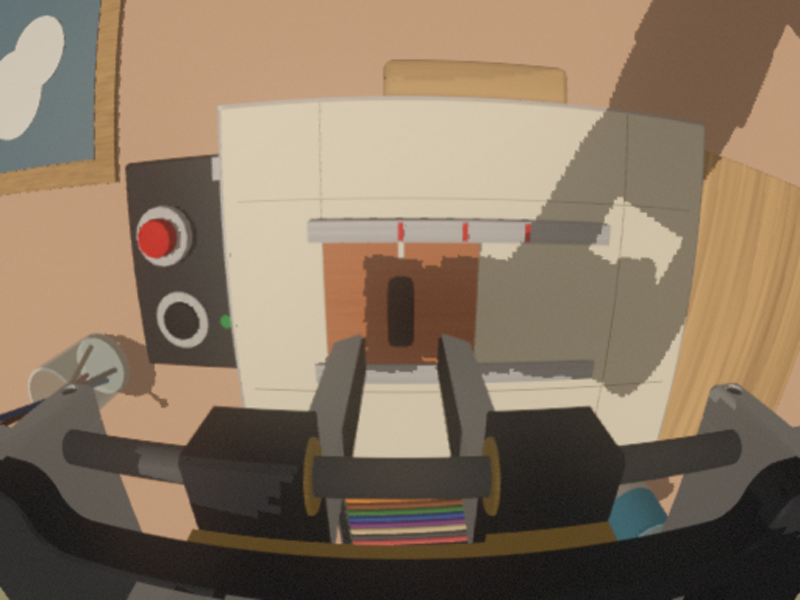

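The lid is flat and latched: z reads .136 at both front and back. The shutter is shut, with its pointer at the first red line (401,235). The tab (400,311) lies between the fingers, so I go down and grip it.

```bash
python3 -m crank '[{"x":-1,"y":0,"z":25,"ax":0,"ay":0,"az":0,"claw":50},{"x":-1,"y":0,"z":50,"ax":0,"ay":0,"az":0,"claw":50},{"x":-1,"y":0,"z":66,"ax":0,"ay":0,"az":0,"claw":50},{"x":-1,"y":0,"z":67,"ax":0,"ay":0,"az":0,"claw":50},{"x":-1,"y":0,"z":67,"ax":0,"ay":0,"az":0,"claw":5},{"x":-1,"y":0,"z":67,"ax":0,"ay":0,"az":0,"claw":5},{"x":-1,"y":0,"z":67,"ax":0,"ay":0,"az":0,"claw":5},{"x":-1,"y":0,"z":67,"ax":0,"ay":0,"az":0,"claw":5},{"x":-1,"y":0,"z":67,"ax":0,"ay":0,"az":0,"claw":5}]'; python3 -c "
from h import *
from cell import get_state;s=get_state();print(w2k(s['ee_pos']),s['ee_pos'],s['wrist_force'])"
```

```text
clock: 29.0
ee_pos: [0.5041, -0.1159, 0.1626]
orientation: [2.06, 2.37, 0.001]
wrist_force: [0.3, -0.3, 0.7]
grip_width: 0.0171
[ 0.0006401  -0.04641388] [ 0.50411058 -0.11587044  0.16255987] [ 0.33513768 -0.27288227  0.67199673]
```

```bash
python3 -m crank '[{"x":0,"y":0,"z":0,"ax":0,"ay":0,"az":0,"claw":5},{"x":0,"y":0,"z":0,"ax":0,"ay":0,"az":0,"claw":5},{"x":8,"y":0,"z":0,"ax":0,"ay":0,"az":0,"claw":5},{"x":16,"y":0,"z":0,"ax":0,"ay":0,"az":0,"claw":5},{"x":24,"y":0,"z":0,"ax":0,"ay":0,"az":0,"claw":5},{"x":31,"y":0,"z":0,"ax":0,"ay":0,"az":0,"claw":5},{"x":35,"y":0,"z":0,"ax":0,"ay":0,"az":0,"claw":5},{"x":35,"y":0,"z":0,"ax":0,"ay":0,"az":0,"claw":5},{"x":35,"y":0,"z":0,"ax":0,"ay":0,"az":0,"claw":5}]'; python3 -m crank '[{"x":0,"y":0,"z":0,"ax":0,"ay":0,"az":0,"claw":40},{"x":0,"y":0,"z":0,"ax":0,"ay":0,"az":0,"claw":50},{"x":0,"y":0,"z":0,"ax":0,"ay":0,"az":0,"claw":50},{"x":0,"y":0,"z":-20,"ax":0,"ay":0,"az":0,"claw":50},{"x":0,"y":0,"z":-55,"ax":0,"ay":0,"az":0,"claw":50},{"x":0,"y":0,"z":-90,"ax":0,"ay":0,"az":0,"claw":50},{"x":0,"y":0,"z":-100,"ax":0,"ay":0,"az":0,"claw":50},{"x":0,"y":0,"z":-100,"ax":0,"ay":0,"az":0,"claw":50}]'; python3 -c "
from h import *
shot('w13')
c=load('w13');X,ok=wcloud(c)
K=X.copy();d=X[...,:2]-KO;co,si=np.cos(KY),np.sin(KY);K[...,0]=co*d[...,0]+si*d[...,1];K[...,1]=-si*d[...,0]+co*d[...,1]
m=ok&(X[...,2]>.155)&(X[...,2]<.175)&(abs(K[...,0])<.03)&(abs(K[...,1]+.01)<.03);P=K[m];print(len(P),P.min(0),P.max(0),np.median(P,axis=0))
for a,b in((-.11,-.06),(.06,.1)):
  m=ok&(K[...,0]>a)&(K[...,0]<b)&(abs(K[...,1])<.12)&(abs(K[...,2]-.136)<.03);print(m.sum(),np.median(K[m],axis=0))
"
```

```text
clock: 29.75
ee_pos: [0.499, -0.0807, 0.1622]
orientation: [2.06, 2.371, 0.0]
wrist_force: [-2.4, -0.7, 8.4]
grip_width: 0.0144
clock: 30.42
ee_pos: [0.4999, -0.0813, 0.2643]
orientation: [2.058, 2.368, 0.004]
wrist_force: [-0.8, -0.2, -0.8]
grip_width: 0.0471
534 [-0.01591614 -0.01832827  0.15506465] [ 0.01758588 -0.00424132  0.17195119] [-0.00136753 -0.01165176  0.16892537]
11382 [-0.08514688 -0.00184344  0.13608671]
4234 [ 0.07863629 -0.00151128  0.13591788]
```

View pics/w13.png

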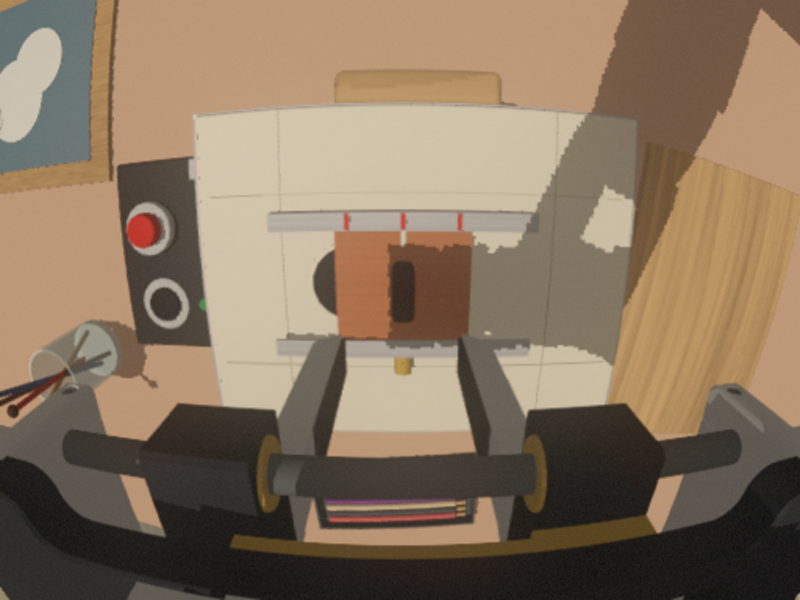

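The pointer sits at the middle red line (403,235), the port is half uncovered, the tab has moved about 34.5 mm, and the lid is flat. The robot is clear.

```bash
python3 -c "
from cell import *
print(get_state()['wrist_force']);close_job()"
```

```text
[-0.39682375  0.10063003 -0.84560603]
the job is handed in; nothing more can be done
```

The kiln is loaded, its lid latched and the vent shutter half open, and I handed the job in at about 30 s. No verdict was reported.

- **Pieces:** I pressed the button, the lid sprang up, and I moved the white swan, grey swan, green pot and blue pot into a 2×2 layout. There was no white pot in the scene. With the lid up, the four stood upright, each within about 1.2 mm of its planned place.
- **Lid:** I swung it down from behind with the closed fingers. Its top read flat front to back (z about 0.136 m), including after the shutter was moved.
- **Shutter:** I gripped the tab only after the lid was down and slid it along. It moved about 34.5 mm and its pointer stands at the middle red line.
- **Bystanders:** I saw no sign that the bottle, brush jar or pencil tin had moved, but I did not measure them at the end.

**Checks that fell short:**
- The final press on the lid reached about 42 N at the wrist. It went through the fingertips, not the arm or gripper body, but it is above the 40 N figure set for those.
- The pieces could not be seen again after the lid was shut.
- The scene and side cameras disagreed by up to about 10 mm in x, so I relied on the wrist camera.

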